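# Feed two hex bolts into the hanging-slot chute

### The arm

A 6-joint arm with a two-finger parallel gripper is mounted at the origin on the work surface. World frame = base frame: x ahead of the robot, y to its left, z up, the work surface at z = 0. Lengths are in m, angles in rad, forces in N, time in s.
With the tool pointing down it reaches from about 0.4 to 0.925 m from the base axis. Payload 3.4 kg.
Tool frame: the origin (TCP) lies at the very end of the fingers, on their centre line; the grasp point (between the pads) lies bot.grip_depth behind it (bot.grip_depth is the distance from the TCP to the grasp point, in m); y points along the fingers, x is the direction in which the jaws open and shut, and the axes are right-handed (so a half turn about y gives the same grasp; the last joint's range is limited). The gripper opens to 85 mm and grips with 20 to 120 N. Pads are 22 mm wide; open, the fingers measure 114 mm over their backs; the gripper's body (76 mm by 85 mm) begins 54 mm behind the grasp point. The pads swing forward as they close: fully open they stand 13 mm farther back than shut.
Start: joints at [-1.367, 0.307, 1.506, -0, 1.328, -0.073], TCP at [0.157, -0.553, 0.205] pointing down, gripper open.
Joint ranges: [-3.12, 3.12], [-1.05, 2.28], [0.14, 2.33], [-1.42, 4.57], [0.1, 2.73], [-2.68, 2.68]. Speed limits (rad/s): [2.57, 2.57, 3.14, 3.14, 3.14, 3.14].

### API

Orientations are given as a rotation vector (axis times angle).
In Python, from bench import sensors, camera, camera_params, bot gives the robot as it stands.
- The arm moves only by the tool jog_arm, never from a script. Its argument "series" is one flat list of numbers, 6 for each row, row after row: the shift along the tool's x, y, z in mm, then the turn, a rotation vector about the tool's x, y, z in rad. A call has exactly 10 rows; each row is the pose to reach, as a shift and turn from the pose measured when the call began, along the tool's axes at that moment; what a row does not reach only later rows make up. A row lasts 1/12 s, in which the tool goes at most 41.7 mm and 7.16 degrees, less where a joint would pass 70% of its speed; a pose out of reach is approached as far as the arm can. A call with a gripper value outside its range is refused whole. "claw" is the opening, from 0 (shut) to 1 (fully open), set as the call begins (left out, the last holds). The fingers move at their own pace and stop on an object; the grip force is fixed at half the most. Time passes only in rows, so rows that repeat a pose let the fingers close, or fill a call up. It gives the time, the measured TCP pose, the force and the opening at its end, in the units of the state.
- sensors.read_state(): the state, without advancing time (a new reading comes with each control period).
- camera(name): name is "side" or "top" or "wrist"; returns the picture (420x560x3 uint8, red, green, blue); there is no depth.
- camera_params(name): a dict with "K" (3x3 intrinsics, pixels), "extrinsics" (4x4, takes a point from camera to world coordinates); the wrist camera has in their place "mount" (4x4, takes a point from camera to tool coordinates, whose origin is the TCP and whose axes are the tool frame's). Camera axes: x right, y down, z forward; pixel columns grow to the right and rows downward; lengths in m; the calibration is good to about 2 mm. A picture is of the moment at which its call begins: read the wrist's pose just before it. camera_params takes no time and is no camera call.
- bot.sign_off(): hands the job in, once; it reports no verdict.
The state is a dict: "time": time; "q": joint angles; "joint_vel": joint speeds; "joint_torque": joint torques, N m; "eef_pos": TCP position; "tcp_rot": TCP orientation; "ft_force": force on the tool from outside, world axes, zero at the start; "moment": the same for the moment, N m; "opening": opening from 0.0 (shut) to 1.0 (fully open).
Only numpy, scipy, OpenCV 4.12 (cv2) and the standard library are available. Lean on these libraries where they do the work, as an engineer would, in place of code of your own. Each camera call takes 0.05 s, during which the arm holds its last target.

### The job

Feed the two hex bolts through the bolt feeder, the long one first and then the short one: sweep each off its shelf into the trough and push it along, shank first, so that it tips into the slot of the chute, hangs there by its head and slides down. Slide them only, do not pick them up. In the end the long bolt hangs against the end stop with the short one hanging right behind it, and the other things on the bench are left where they are.

Things in the scene. Friction and masses are not known exactly. Their poses are not given: they have to be found in the camera images.
- feeder: Bolt feeder: green steel stand, fixed, 210 x 385 mm, 223 mm high. Origin on the bench (z = 0) straight below the mouth, where trough ends and chute begins; z up, +y back along the trough, -y down the chute, x across. All feeder points below are in this frame. Bolts pushed shank first over the mouth tip into the chute's slot and hang by the head.
- shelf_a (a point): Middle of the top of one plywood shelf (x = -65, y = 95, z = 217 mm). The flat shelf spans x -100 to -30 and y 0 to 190 mm. It ends at the trough's upper edge; along its outer edge (x -106 to -100) runs a lip 6 mm high.
- shelf_b (a point): The same for the other shelf, on the other side of the trough (x = 65, y = 95, z = 217 mm): x 30 to 100, lip at x 100 to 106 mm.
- trough (a point): Bottom line of the trough, half way along (x = 0, y = 95, z = 187 mm): a steel V open at both ends, y 0 to 190 mm, sides at 45 degrees up to the shelves at x = +-30 mm. A bolt swept over its edge drops in and centres itself; its head then stands about 15 to 20 mm above the shelves. Low friction.
- mouth (a point): End of the trough's bottom line (x = y = 0, z = 187 mm). Here the chute begins: two polished round bars 10 mm thick, centred at x = +-15 mm (slot 20 mm wide, open below), tops falling at 25 degrees from z = 184 mm here to 105 mm at the stop. Shanks pass the slot, heads do not; a hanging bolt slides down by itself.
- stop (a point): On the face of the end stop between the bars' tops (x = 0, y = -170, z = 105 mm): an upright plate 90 mm wide, 150 mm high, against which the first bolt's head comes to rest.
- long_bolt: Long steel hex bolt, about 0.25 kg: head 36 mm across flats, 14 mm thick; shank 16 mm thick, 80 mm long. Origin on the axis at the head's underside; its +y runs out through the head, the shank along -y. Starts lying on either shelf, shank to the chute within about 10 degrees. Hanging, its +y points roughly up, and at the stop its origin is about 148 mm from the mouth along the feeder's -y.
- short_bolt: Short steel hex bolt, about 0.20 kg: same head and shank thickness as the long one, but the shank is 50 mm long. Origin and axes likewise. Starts lying on the other shelf, shank to the chute within about 10 degrees. Hanging behind the long one, its origin is about 114 mm from the mouth along -y.
- white_bin: Bystander: loose open white plastic bin, 130 x 110 x 85 mm, origin under its centre. Leave it alone.
- tin: Bystander: loose tin can, 74 mm across, 110 mm high, origin under its centre. Leave it alone.
- hammer: Bystander: loose hammer lying on the bench. Leave it alone.
Mind the look-alikes: they are no part of the job. What is shaped like the long_bolt but turquoise is not meant. Leave any yellow look-alike of the short_bolt alone.

How it is judged:
On the way, in this order (a step that is already met when the one before it is completed fails the run):
1. the long bolt hangs by its head in the chute, at rest against the end stop (y of long_bolt in the frame of feeder between -0.165 and -0.125 m and x of long_bolt in the frame of feeder between -0.01 and 0.01 m and height (world z) of long_bolt between 0.09 and 0.165 m and angle between long_bolt's own y axis and vertical below 0.75 rad and linear speed of long_bolt below 0.03 m/s), for 0.2 s.
2. the short bolt hangs by its head in the chute, at rest behind the long one (all of step 1 and y of short_bolt in the frame of feeder between -0.135 and -0.075 m and x of short_bolt in the frame of feeder between -0.01 and 0.01 m and height (world z) of short_bolt between 0.09 and 0.165 m and angle between short_bolt's own y axis and vertical below 0.75 rad and linear speed of short_bolt below 0.03 m/s), for 0.2 s.
At the end, for the whole second after the job is handed in: Both bolts hang at rest, heads on the bars and shanks down in the slot (axis within 43 degrees of upright, within 10 mm of the slot's middle): the long one's head underside 125 to 165 mm from the mouth, at the stop, the short one's 75 to 135 mm from the mouth, behind it (all of step 2); the robot touches nothing.
It fails at once if a bolt is picked up (the middle of its head's underside rises above 275 mm from the bench, 58 mm above the shelves) (height (world z) of any of long_bolt, short_bolt above 0.275 m).
It fails at once if a bystander is moved by more than 30 mm (distance of any of white_bin, tin, hammer from where it was at the start of the episode above 0.03 m).
It also fails if it takes over 64 s, if anything falls off the work surface, if the arm or the gripper's body presses on something with over 40 N, if the wrist force passes 120 N, or if a joint passes its speed limit or range.

## Working session

There is one attempt and no reset: what is moved stays moved. The work goes in short steps, Python scripts to look and compute and a tool call to move; the robot and the scene stay as the last step left them, time stands still between calls to the robot, and variables do not carry over. Pictures are saved under pics/ and viewed, and the job is handed in when it is done.

Besides the shell and the picture viewer there is one more tool, called after "Emit:" by a JSON object that holds its "api" and its "payload", one argument or row to a line. jog_arm: Moves the arm, as the interface text tells. Its arguments: {"type":"object","properties":{"series":{"type":"array"},"claw":{"type":"number"}},"required":["series"]}

```bash
ls; mkdir -p pics; python3 - <<'E'
from bench import sensors,camera,camera_params,bot
import cv2
print(sensors.read_state(),bot.grip_depth)
for n in("top","side","wrist"):
    cv2.imwrite(f"pics/{n}0.png",camera(n)[:,:,::-1]); print(n,camera_params(n))
E
```

```text
pics
{'time': 0.0, 'q': array([-1.36750614e+00,  3.07562820e-01,  1.50768228e+00, -1.49874079e-05,
        1.32837951e+00, -7.34740362e-02]), 'joint_vel': array([-0.00046642,  0.00020893, -0.00019372,  0.00089626, -0.00036043,
        0.00016778]), 'joint_torque': array([ 3.16617072e-03, -4.57547092e+01, -2.51914680e+01,  4.90047642e-04,
        1.33938421e-02, -1.12708315e-05]), 'eef_pos': array([ 0.15694869, -0.55238477,  0.20358356]), 'tcp_rot': array([-1.3261369 ,  1.004015  , -1.00145898]), 'ft_force': array([-0.31993842, -0.95653168, -0.29369378]), 'moment': array([ 0.01896187,  0.03316612, -0.00156046]), 'opening': 0.9971755624307225} 0.0187
top {'K': array([[400.28002552,   0.        , 277.62845473],
       [  0.        , 400.28002552, 207.94765006],
       [  0.        ,   0.        ,   1.        ]]), 'extrinsics': array([[-0.02229988, -0.99742896,  0.06810424,  0.46268953],
       [-0.99973143,  0.02181788, -0.00781315,  0.02375891],
       [ 0.00630717, -0.06826018, -0.99764762,  1.24730797],
       [ 0.        ,  0.        ,  0.        ,  1.        ]])}
side {'K': array([
[... 225 characters left out ...]
     [-0.65000399,  0.35589952, -0.67143902,  1.01944472],
       [ 0.01438981, -0.87763007, -0.47912252,  0.86081221],
       [ 0.        ,  0.        ,  0.        ,  1.        ]])}
wrist {'K': array([[299.19899626,   0.        , 279.84040582],
       [  0.        , 299.19899626, 213.41008262],
       [  0.        ,   0.        ,   1.        ]]), 'mount': array([[ 9.99999864e-01, -4.11100951e-04,  3.21539604e-04,
         5.23946611e-05],
       [-4.37585575e-04, -3.24644890e-01,  9.45835876e-01,
        -1.69914911e-01],
       [-2.84447839e-04, -9.45835888e-01, -3.24645026e-01,
         8.31293509e-02],
       [ 0.00000000e+00,  0.00000000e+00,  0.00000000e+00,
         1.00000000e+00]])}
```

View pics/top0.png

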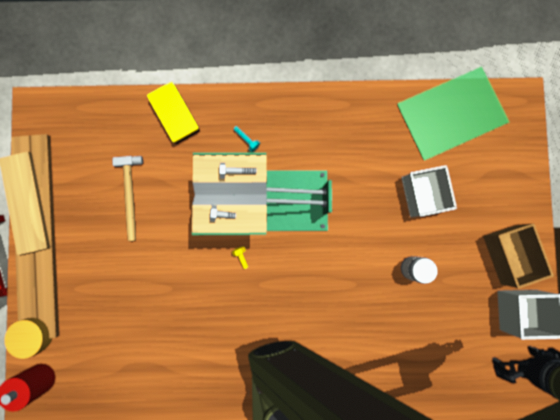

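View pics/side0.png

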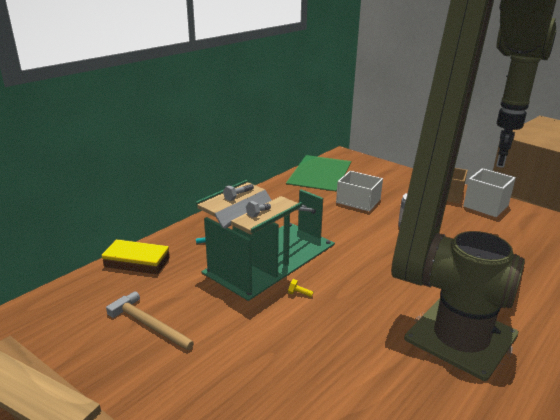

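View pics/wrist0.png

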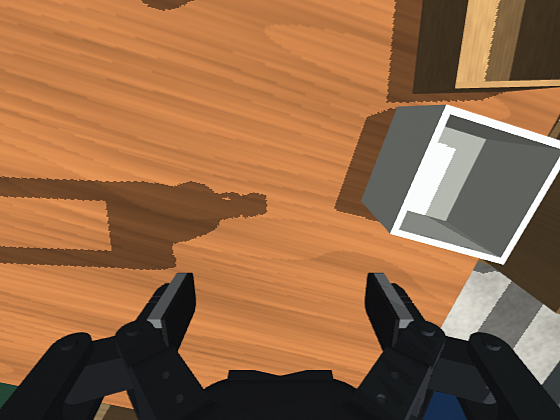

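In the top view, two silver bolts lie on the shelves, at about (237,171) and (222,214). The turquoise look-alike (246,138) and the yellow one (241,257) lie on the bench. I'll enlarge this area to confirm.

```bash
python3 - <<'E'
import cv2
a=cv2.imread("pics/top0.png")[140:250,180:340]
cv2.imwrite("pics/top0c.png",cv2.resize(a,None,fx=5,fy=5,interpolation=cv2.INTER_CUBIC))
E
```

```text
(no output)
```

View pics/top0c.png

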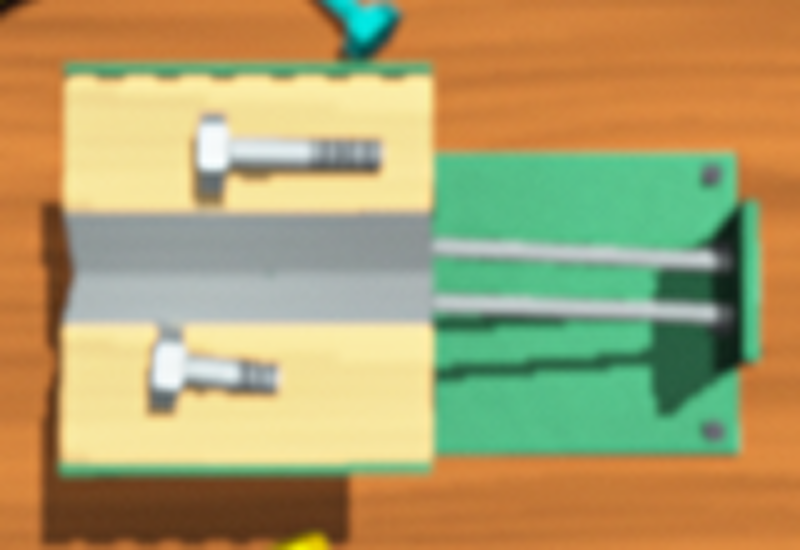

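```bash
cat > h.py <<'E'
import numpy as np, json
from scipy.optimize import least_squares
from scipy.spatial.transform import Rotation as R
from bench import sensors,camera,camera_params,bot
def proj(P,n="top"):
    c=camera_params(n);T=np.linalg.inv(c["extrinsics"]);p=np.atleast_2d(P)@T[:3,:3].T+T[:3,3];p=p@c["K"].T;return p[:,:2]/p[:,2:]
def ray(uv,z,n="top"):
    c=camera_params(n);E=c["extrinsics"];d=E[:3,:3]@np.linalg.inv(c["K"])@[uv[0],uv[1],1];o=E[:3,3];return o+d*(z-o[2])/d[2]
def uncrop(p,f=5,off=(180,140)): return (np.array(p,float)+.5)/f-.5+np.array(off)
try: F=np.array(json.load(open("F.json")))
except Exception: F=None
def f2w(p,F_=None):
    f=F if F_ is None else F_
    c,s=np.cos(f[2]),np.sin(f[2]);p=np.atleast_2d(p)
    return np.c_[f[0]+c*p[:,0]-s*p[:,1],f[1]+s*p[:,0]+c*p[:,1],p[:,2]]
def w2f(p):
    c,s=np.cos(F[2]),np.sin(F[2]);p=np.array(p);d=p[:2]-F[:2];return np.array([c*d[0]+s*d[1],-s*d[0]+c*d[1],p[2]])
E
python3 - <<'E'
from h import *
o=[(30,0,217),(30,190,217),(-30,0,217),(-30,190,217),(106,0,223),(106,190,223),(-106,0,223),(-106,190,223),(0,190,187),(0,0,187)]
i=[(434,213),(65,213),(434,322),(62,323),(433,64),(65,64),(433,473),(60,474),(75,271),(434,271)]
o=np.array(o)/1000;i=uncrop(i)
r=least_squares(lambda f:(proj(f2w(o,f))-i).ravel(),[.5,.1,0]);print(r.x,np.round(r.fun.reshape(-1,2),1).tolist())
json.dump(list(r.x),open("F.json","w"))
import h;h.F=r.x
for n,p in dict(Lhead_out=(211,117),Lhead_b=(211,175),Ltip=(381,155),Lunder=(229,153),Sunder=(184,372),Stip=(277,378),Sht=(165,335),Shb=(165,392)).items():
    print(n,np.round(w2f(ray(uncrop(p),.217+.018))*1000,1))
print(f2w([0,0,0]),f2w([0,-.17,0]))
E
```

```text
[ 0.57225967  0.04454854 -0.020529  ] [[-0.3, -0.7], [0.1, -0.6], [-0.3, 0.6], [0.4, 0.5], [-0.1, -0.3], [0.0, -0.3], [-0.1, -0.1], [-0.0, -0.1], [0.3, 0.5], [-0.0, 0.4]]
Lhead_out [ 75.3 112.7 235. ]
Lhead_b [ 45.5 112.5 235. ]
Ltip [ 55.7  26.  235. ]
Lunder [ 56.8 103.4 235. ]
Sunder [-55.  125.4 235. ]
Stip [-58.1  78.3 235. ]
Sht [-36.2 135.2 235. ]
Shb [-65.1 134.9 235. ]
[[0.57225967 0.04454854 0.        ]] [[ 0.56876998 -0.12541564  0.        ]]
```

```bash
cat >> h.py <<'E'
def goal(pf,ang_deg=0,flip=0):
    """delta (mm, rad) in tool axes to feeder point pf(mm) with tool down, tool x along feeder +y (flip: -y)"""
    s=sensors.read_state();R0=R.from_rotvec(s["tcp_rot"]);p=f2w(np.array(pf)/1000.)[0]
    a=F[2]+np.pi/2+np.radians(ang_deg)+(np.pi if flip else 0)
    x=np.array([np.cos(a),np.sin(a),0]);y=np.array([0,0,-1.]);G=R.from_matrix(np.c_[x,y,np.cross(x,y)])
    return np.round(1000*R0.inv().apply(p-s["eef_pos"]),1),np.round((R0.inv()*G).as_rotvec(),3)
def st():
    s=sensors.read_state();print("t",round(s["time"],2),"feeder",np.round(w2f(s["eef_pos"])*1000,1),"F",np.round(s["ft_force"],1),"open",round(s["opening"],2),"q",np.round(s["q"],2))
    M=R.from_rotvec(s["tcp_rot"]).as_matrix();print(np.round(M,2).tolist())
E
python3 - <<'E'
from h import *
st();print(goal([84,87,300]),goal([84,87,300],flip=1))
E
```

```text
t 0.15 feeder [-402.9 -605.5  203.8] F [-0.5  0.8 -0.1] open 1.0 q [-1.37  0.31  1.51  0.    1.33 -0.07]
[[0.27, -0.0, 0.96], [-0.96, 0.0, 0.27], [-0.0, -1.0, 0.0]]
(array([-519.7,  -95.3,  668.4]), array([-2.000e-03, -2.844e+00, -0.000e+00])) (array([-519.7,  -95.3,  668.4]), array([ 0.   ,  0.297, -0.002]))
```

Emit:
{"api": "jog_arm", "payload": {
  "series": [-5,-30,6,0,0,0,-20,-60,25,0,0.03,0,-42,-85,54,0,0.06,0,-66,-96,85,0,0.09,0,-90,-96,116,0,0.12,0,-114,-96,147,0,0.15,0,-138,-96,178,0,0.15,0,-162,-96,209,0,0.15,0,-186,-96,240,0,0.15,0,-210,-96,271,0,0.15,0],
  "claw": 0
}}

```text
time: 0.98
eef_pos: [0.3608, -0.2748, 0.3001]
tcp_rot: [-1.265, 1.117, -1.114]
ft_force: [-0.2, -1.2, -0.0]
opening: -0.001
```

```bash
python3 - <<'E'
from h import *
st();print(goal([84,87,300],flip=1))
E
```

```text
t 0.98 feeder [-204.8 -323.6  300.1] F [-0.2 -1.2 -0. ] open -0.0 q [-0.74  0.07  1.57  0.    1.5   0.7 ]
[[0.13, -0.0, 0.99], [-0.99, 0.0, 0.13], [-0.0, -1.0, -0.0]]
(array([-363.9,    0.6,  345.9]), array([ 0.   ,  0.147, -0.002]))
```

Emit:
{"api": "jog_arm", "payload": {
  "series": [-29,0,27,0,0.02,0,-58,0,54,0,0.04,0,-87,0,81,0,0.06,0,-116,0,108,0,0.08,0,-145,0,135,0,0.1,0,-174,0,162,0,0.12,0,-203,0,189,0,0.147,0,-232,0,216,0,0.147,0,-261,0,243,0,0.147,0,-285,0,270,0,0.147,0]
}}

```text
time: 1.82
eef_pos: [0.5931, 0.0446, 0.3002]
tcp_rot: [-1.199, 1.225, -1.221]
ft_force: [-0.2, -0.8, -0.2]
opening: -0.001
```

```bash
python3 - <<'E'
from h import *
import cv2
st();print(goal([84,87,260],flip=1))
cv2.imwrite("pics/w1.png",camera("wrist")[:,:,::-1])
E
```

```text
t 1.82 feeder [ 20.8   0.5 300.2] F [-0.2 -0.8 -0.2] open -0.0 q [0.   0.28 1.31 0.   1.56 1.59]
[[-0.02, -0.0, 1.0], [-1.0, 0.0, -0.02], [-0.0, -1.0, -0.0]]
(array([-86.4,  40.3,  63.3]), array([ 0.001,  0.001, -0.002]))
```

View pics/w1.png

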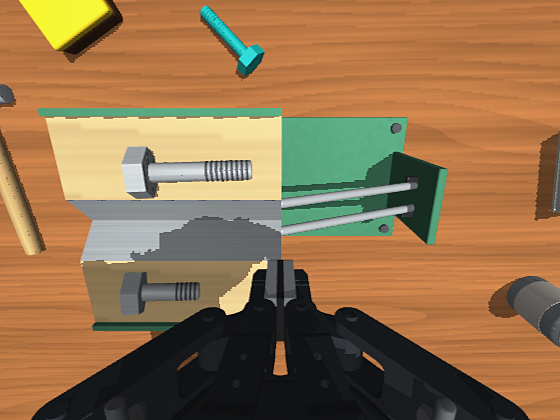

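```bash
cat >> h.py <<'E'
def wray(uv,z):
    s=sensors.read_state();c=camera_params("wrist");T=np.eye(4);T[:3,:3]=R.from_rotvec(s["tcp_rot"]).as_matrix();T[:3,3]=s["eef_pos"];E=T@c["mount"]
    d=E[:3,:3]@np.linalg.inv(c["K"])@[uv[0],uv[1],1];o=E[:3,3];return np.round(w2f(o+d*(z-o[2])/d[2])*1000,1)
E
python3 - <<'E'
from h import *
for n,u,z in [("Lunder",(149,172),.235),("Ltip",(251,170),.226),("head top far",(148,148),.235),("headnear",(148,195),.22),("Sunder",(142,292),.235),("Stip",(200,291),.226),("corner30,0",(282,200),.217),("corner -30,0",(282,262),.217),("100,0",(282,116),.217),("30,190",(66,200),.217)]: print(n,wray(u,z))
E
```

```text
Lunder [ 62.8 109.6 235. ]
Ltip [ 63.2  29.5 226. ]
head top far [ 81.5 107.8 235. ]
headnear [ 39.8 120.  220. ]
Sunder [-47.7 131.2 235. ]
Stip [-52.2  80.9 226. ]
corner30,0 [ 35.1   4.  217. ]
corner -30,0 [-25.8   3.6 217. ]
100,0 [105.3   4.4 217. ]
30,190 [ 34.  194.6 217. ]
```

```bash
python3 - <<'E'
from h import *
c=camera_params("wrist");T=np.linalg.inv(c["mount"])
for p in [(0,0,0),(.0145,0,.011),(-.0145,0,.011),(0.0145,0,-.011)]:
    q=c["K"]@(T[:3,:3]@p+T[:3,3]);print(p,q[:2]/q[2])
import cv2
a=cv2.imread("pics/w1.png")[230:320,230:330];cv2.imwrite("pics/w1c.png",cv2.resize(a,None,fx=6,fy=6))
E
```

```text
(0, 0, 0) [279.41447677 250.91130924]
(0.0145, 0, 0.011) [302.96048755 234.72293355]
(-0.0145, 0, 0.011) [255.84083411 234.7424556 ]
(0.0145, 0, -0.011) [302.10725283 266.47598797]
```

View pics/w1c.png

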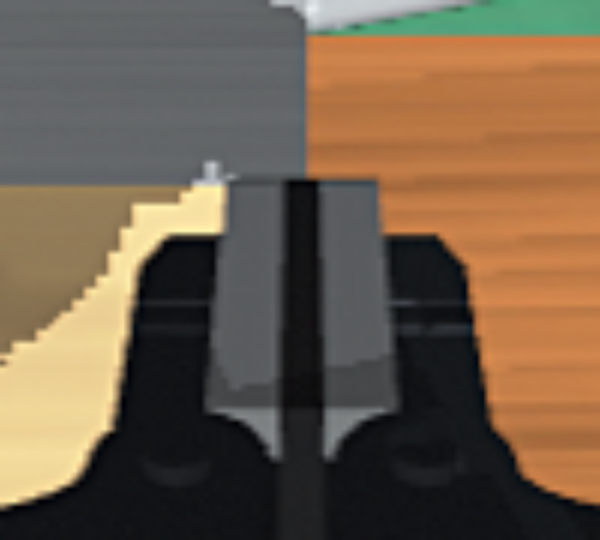

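Emit:
{"api": "jog_arm", "payload": {
  "series": [-9,0,7,0,0,0,-18,0,14,0,0,0,-27,0,21,0,0,0,-36,0,28,0,0,0,-45,5,35,0,0,0,-54,10,42,0,0,0,-63,20,49,0,0,0,-72,30,56,0,0,0,-81,40,62,0,0,0,-86,45,67,0,0,0]
}}

```text
time: 2.7
eef_pos: [0.6663, 0.1359, 0.2524]
tcp_rot: [-1.197, 1.224, -1.215]
ft_force: [0.1, 0.8, -0.3]
opening: 0.002
```

```bash
python3 - <<'E'
from h import *
import cv2
st();print(goal([84,87,222],flip=1))
cv2.imwrite("pics/w2.png",camera("wrist")[:,:,::-1])
cv2.imwrite("pics/t2.png",cv2.resize(camera("top")[130:250,170:340,::-1],None,fx=4,fy=4,interpolation=cv2.INTER_CUBIC))
E
```

```text
t 2.7 feeder [ 92.1  93.3 252.4] F [ 0.1  0.8 -0.3] open 0.0 q [0.14 0.43 1.19 0.01 1.52 1.72]
[[-0.02, -0.0, 1.0], [-1.0, 0.01, -0.02], [-0.01, -1.0, -0.0]]
(array([ 6.5, 30.4, -8.1]), array([ 0.   ,  0.005, -0.007]))
```

View pics/w2.png

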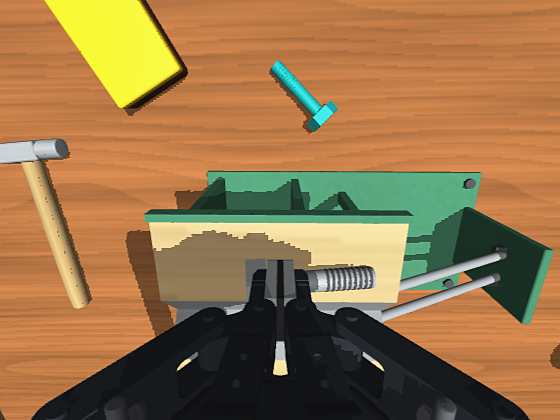

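View pics/t2.png

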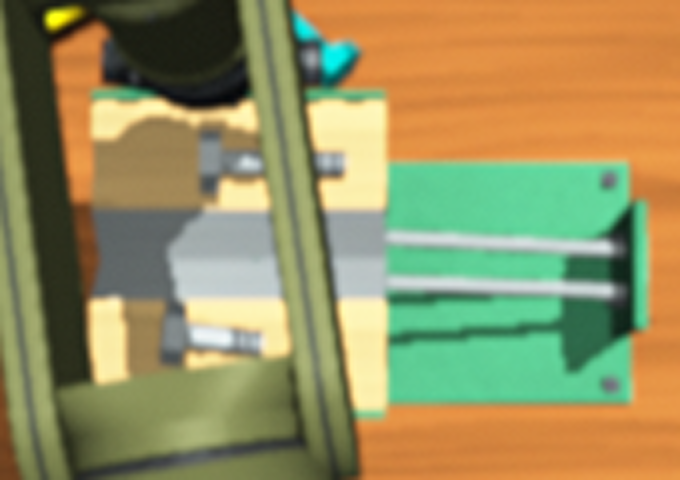

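```bash
python3 - <<'E'
from h import *
import cv2
st();s=sensors.read_state();p=s["eef_pos"]
uv=proj(p,"side")[0];print(uv, proj(p-[0,0,-.034],"side"))
im=camera("side")[:,:,::-1];x0,y0=int(uv[0])-65,int(uv[1])-50
a=cv2.resize(im[y0:y0+100,x0:x0+130],None,fx=6,fy=6,interpolation=cv2.INTER_CUBIC)
q=((uv-[x0,y0]+.5)*6-.5).astype(int);print(q,x0,y0);cv2.drawMarker(a,tuple(int(v) for v in q),(0,0,255),0,20,1)
cv2.imwrite("pics/s2.png",a)
E
```

```text
t 2.8 feeder [ 92.3  93.  252.7] F [ 0.2 -0.1  0.3] open 0.0 q [0.13 0.43 1.19 0.01 1.52 1.72]
[[-0.02, -0.0, 1.0], [-1.0, 0.01, -0.02], [-0.01, -1.0, -0.0]]
[225.03358922 181.44831913] [[224.55879618 170.11811779]]
[392 305] 160 131
```

View pics/s2.png

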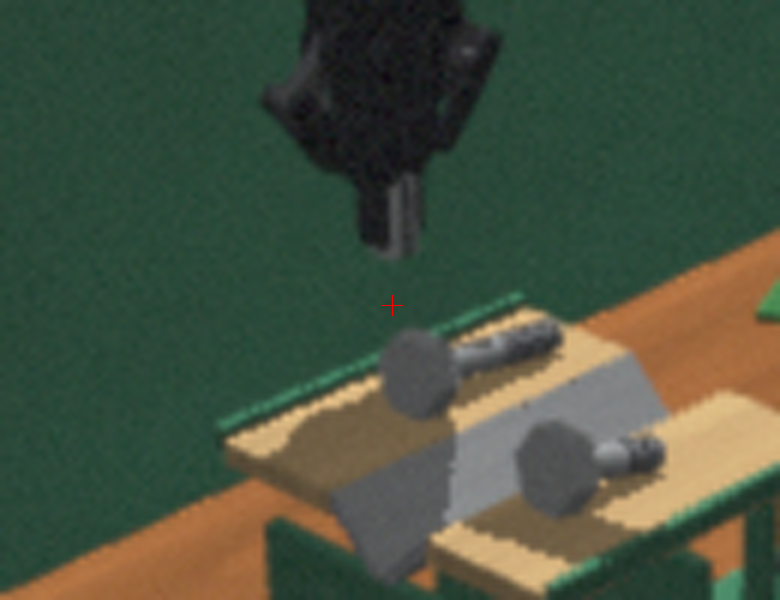

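Emit:
{"api": "jog_arm", "payload": {
  "series": [1,3,-1,0,0,0,2,6,-2,0,0,0,3,9,-3,0,0,0,4,12,-4,0,0,0,4,15,-5,0,0,0,4,18,-5,0,0,0,4,21,-5,0,0,0,4,24,-5,0,0,0,4,27,-5,0,0,0,4,27,-5,0,0,0]
}}

```text
time: 3.68
eef_pos: [0.661, 0.1313, 0.2258]
tcp_rot: [-1.198, 1.224, -1.216]
ft_force: [-1.2, 0.3, -0.2]
opening: -0.001
```

```bash
cat >> h.py <<'E'
def crop(n,name,x0,y0,w,h,f,mark=None):
    import cv2
    a=cv2.resize(camera(n)[y0:y0+h,x0:x0+w,::-1],None,fx=f,fy=f,interpolation=cv2.INTER_CUBIC)
    cv2.imwrite(f"pics/{name}.png",a)
E
python3 - <<'E'
from h import *
st();crop("side","s3",160,121,150,110,5);crop("wrist","w3",0,0,560,420,1)
E
```

```text
t 3.68 feeder [ 86.9  88.6 225.8] F [-1.2  0.3 -0.2] open -0.0 q [0.13 0.43 1.25 0.01 1.46 1.72]
[[-0.02, -0.0, 1.0], [-1.0, 0.01, -0.02], [-0.01, -1.0, -0.0]]
```

View pics/s3.png

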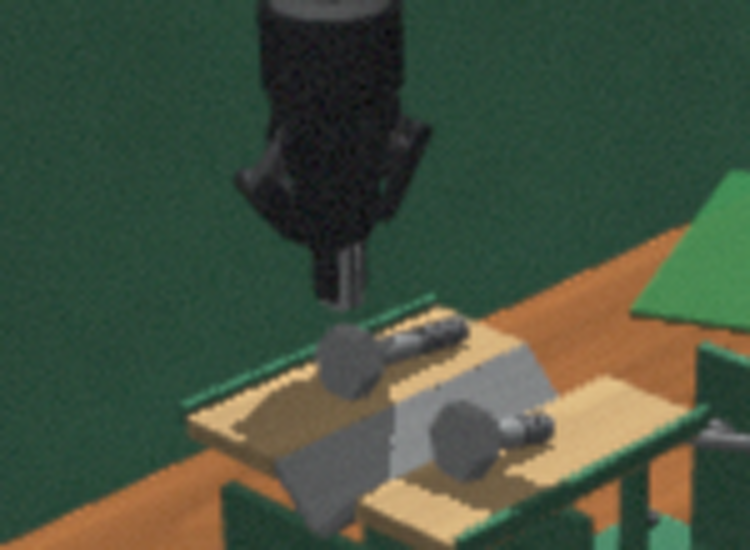

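View pics/w3.png

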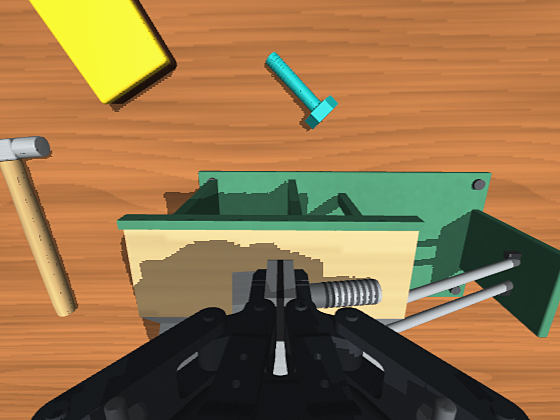

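```bash
python3 - <<'E'
from h import *
s=sensors.read_state();p=s["eef_pos"];print(proj(p,"side"))
for h in (0,.01,.02,.03,.04):print(h,proj(p+[0,0,h],"side"))
# shelf check in side: corners
print(proj(f2w(np.array([(100,190,217),(30,190,217),(30,0,217),(-30,190,217),(-30,0,217)])/1000.),"side"), )
print((uncrop((190,418),5,(160,121)),uncrop((275,460),5,(160,121)),uncrop((528,345),5,(160,121)),uncrop((362,505),5,(160,121)),uncrop((610,380),5,(160,121))))
E
```

```text
[[227.79527409 190.03770494]]
0 [[227.79527409 190.03770494]]
0.01 [[227.66723677 186.79013845]]
0.02 [[227.53833804 183.52072276]]
0.03 [[227.40856917 180.22923661]]
0.04 [[227.27792131 176.91545578]]
[[196.76782777 203.9569432 ]
 [214.36327496 212.56696018]
 [264.73036298 189.14932872]
 [230.31588828 220.37308582]
 [280.50819833 195.70144394]]
(array([197.6, 204.2]), array([214.6, 212.6]), array([265.2, 189.6]), array([232. , 221.6]), array([281.6, 196.6]))
```

Emit:
{"api": "jog_arm", "payload": {
  "series": [0,1,0,0,0,0,0,2,0,0,0,0,0,3,0,0,0,0,0,4,0,0,0,0,0,5,0,0,0,0,0,6,0,0,0,0,0,7,0,0,0,0,0,8,0,0,0,0,0,9,0,0,0,0,0,10,0,0,0,0]
}}

```text
time: 4.62
eef_pos: [0.6613, 0.1314, 0.2164]
tcp_rot: [-1.197, 1.224, -1.216]
ft_force: [-0.6, -0.1, -0.6]
opening: 0.001
```

```bash
python3 - <<'E'
from h import *
st();crop("side","s4",160,121,150,110,5)
E
```

```text
t 4.62 feeder [ 87.2  88.7 216.4] F [-0.6 -0.1 -0.6] open 0.0 q [0.13 0.44 1.27 0.01 1.44 1.72]
[[-0.02, 0.0, 1.0], [-1.0, 0.01, -0.02], [-0.01, -1.0, 0.0]]
```

View pics/s4.png

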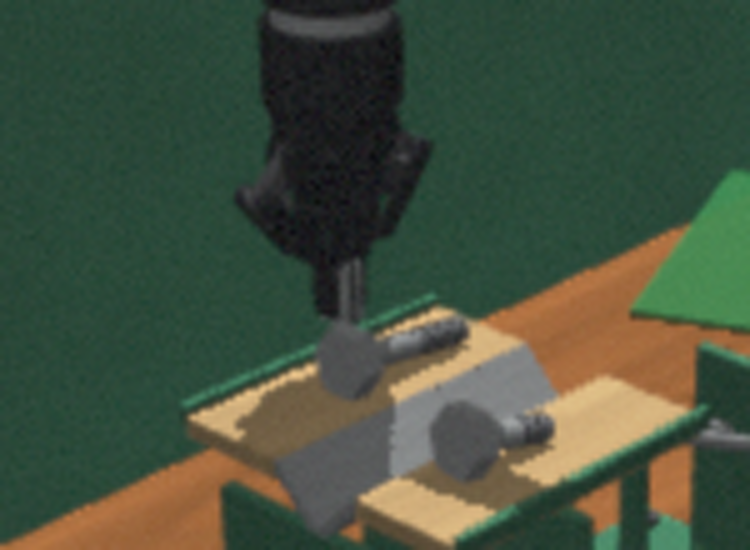

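The side view puts the real fingertips about 24 mm behind the reported TCP. At reported z=216 there is still no contact, so I'll go on down carefully.

Emit:
{"api": "jog_arm", "payload": {
  "series": [0,1.5,0,0,0,0,0,3,0,0,0,0,0,4.5,0,0,0,0,0,6,0,0,0,0,0,7.5,0,0,0,0,0,9,0,0,0,0,0,10.5,0,0,0,0,0,12,0,0,0,0,0,13,0,0,0,0,0,14,0,0,0,0]
}}

```text
time: 5.5
eef_pos: [0.6611, 0.1315, 0.202]
tcp_rot: [-1.197, 1.224, -1.216]
ft_force: [-0.1, -0.2, 0.8]
opening: -0.003
```

```bash
python3 - <<'E'
from h import *
st();crop("side","s5",160,121,150,110,5);crop("wrist","w5",130,150,300,180,2.5)
E
```

```text
t 5.5 feeder [ 87.1  88.8 202. ] F [-0.1 -0.2  0.8] open -0.0 q [0.13 0.45 1.29 0.01 1.41 1.72]
[[-0.02, -0.0, 1.0], [-1.0, 0.01, -0.02], [-0.01, -1.0, -0.0]]
```

View pics/s5.png

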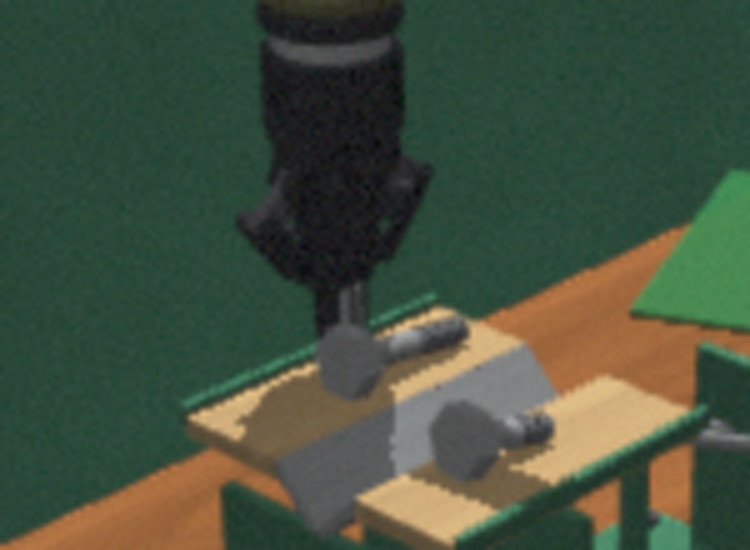

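View pics/w5.png

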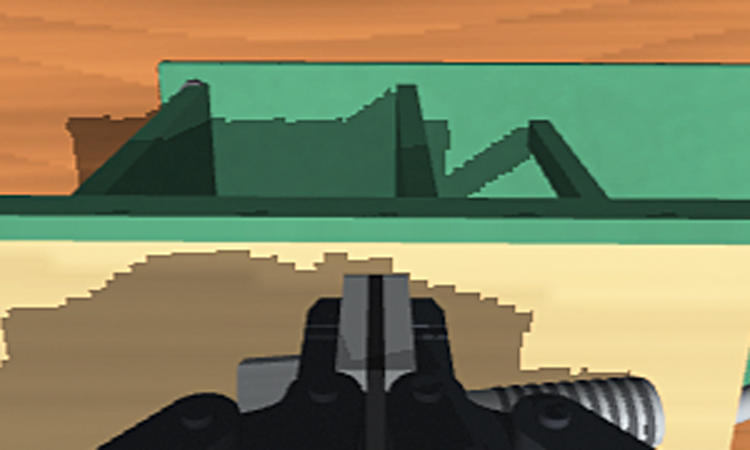

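Emit:
{"api": "jog_arm", "payload": {
  "series": [0,1,-4,0,0,0,0,2,-8,0,0,0,0,2,-12,0,0,0,0,2,-15,0,0,0,0,2,-18,0,0,0,0,2,-21,0,0,0,0,2,-24,0,0,0,0,2,-27,0,0,0,0,2,-30,0,0,0,0,2,-33,0,0,0]
}}

```text
time: 6.43
eef_pos: [0.6274, 0.1319, 0.1998]
tcp_rot: [-1.198, 1.224, -1.216]
ft_force: [0.9, -1.1, 0.2]
opening: 0.003
```

```bash
python3 - <<'E'
from h import *
st();crop("side","s6",160,121,150,110,5);crop("top","t6",170,130,170,120,4)
E
```

```text
t 6.43 feeder [ 53.4  88.5 199.8] F [ 0.9 -1.1  0.2] open 0.0 q [0.14 0.4  1.37 0.01 1.37 1.72]
[[-0.02, -0.0, 1.0], [-1.0, 0.01, -0.02], [-0.01, -1.0, -0.0]]
```

View pics/s6.png

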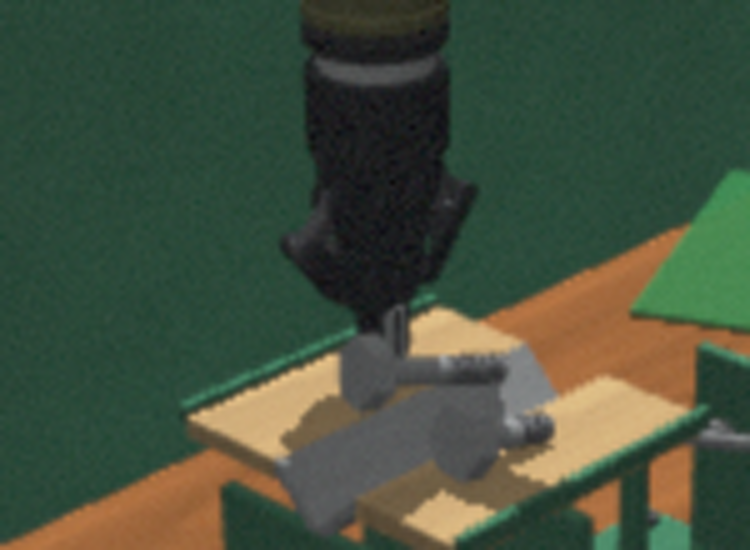

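View pics/t6.png

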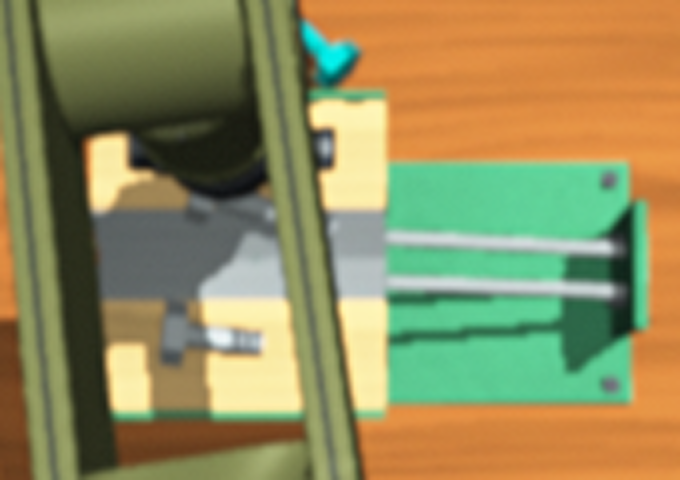

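Emit:
{"api": "jog_arm", "payload": {
  "series": [0,0,6,0,0,0,0,0,12,0,0,0,0,0,18,0,0,0,0,0,24,0,0,0,0,0,29,0,0,0,0,0,33,0,0,0,-5,0,33,0,0,0,-10,0,33,0,0,0,-15,0,33,0,0,0,-20,0,33,0,0,0]
}}

```text
time: 7.37
eef_pos: [0.6598, 0.1523, 0.1996]
tcp_rot: [-1.199, 1.225, -1.214]
ft_force: [-0.7, 0.3, 0.2]
opening: -0.001
```

```bash
python3 - <<'E'
from h import *
st();crop("side","s7",160,121,150,110,5);crop("wrist","w7",130,150,300,180,2.5)
E
```

```text
t 7.37 feeder [ 85.3 109.5 199.6] F [-0.7  0.3  0.2] open -0.0 q [0.16 0.45 1.28 0.01 1.41 1.75]
[[-0.02, -0.0, 1.0], [-1.0, 0.01, -0.02], [-0.01, -1.0, -0.0]]
```

View pics/s7.png

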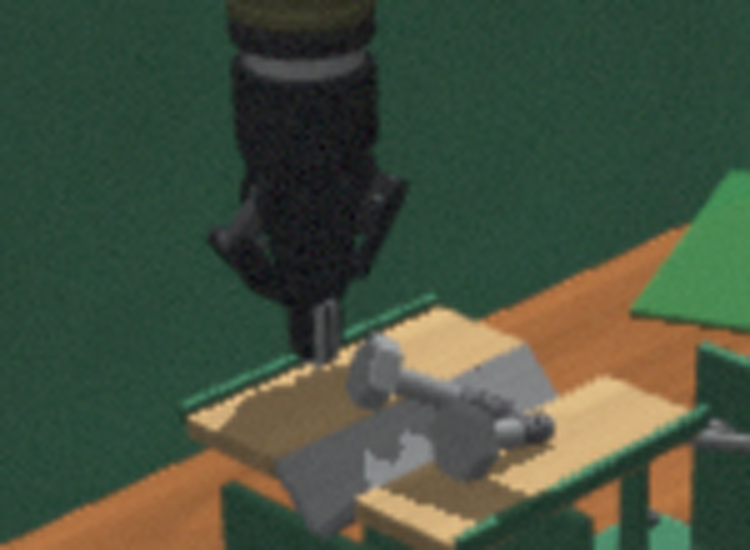

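View pics/w7.png

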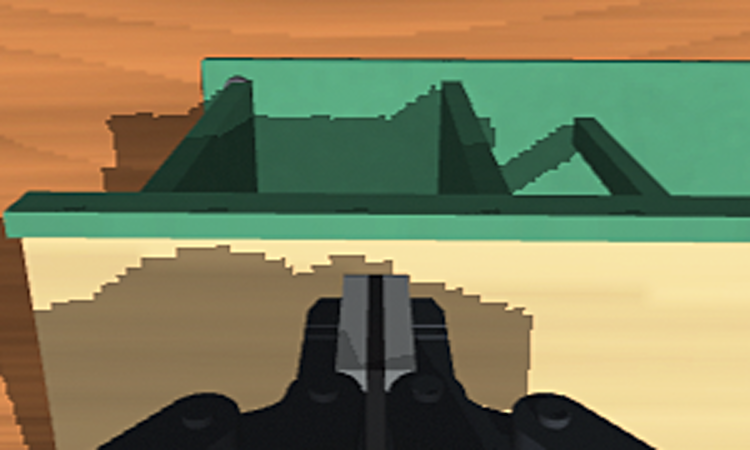

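Emit:
{"api": "jog_arm", "payload": {
  "series": [0,-20,0,0,0,0,0,-50,0,0,0,0,0,-80,0,0,0,0,0,-90,-20,0,0,0,0,-90,-40,0,0,0,0,-90,-60,0,0,0,0,-90,-75,0,0,0,0,-90,-90,0,0,0,0,-90,-100,0,0,0,0,-90,-105,0,0,0]
}}

```text
time: 8.3
eef_pos: [0.5534, 0.1537, 0.2905]
tcp_rot: [-1.199, 1.224, -1.213]
ft_force: [-0.5, 0.2, 0.9]
opening: 0.004
```

```bash
python3 - <<'E'
from h import *
st();crop("side","s8",160,121,150,110,5);crop("wrist","w8",100,100,320,200,2.4)
E
```

```text
t 8.3 feeder [-21.1 108.8 290.5] F [-0.5  0.2  0.9] open 0.0 q [0.19 0.25 1.37 0.01 1.52 1.78]
[[-0.01, -0.0, 1.0], [-1.0, 0.01, -0.01], [-0.01, -1.0, -0.0]]
```

View pics/s8.png

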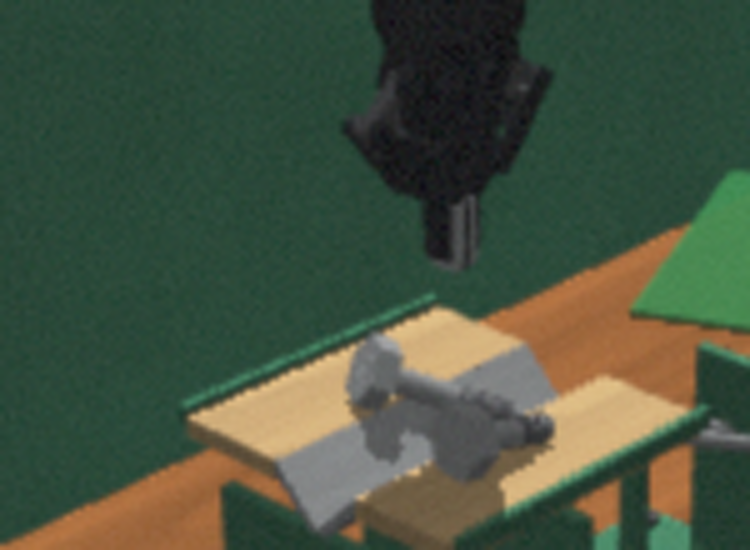

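View pics/w8.png

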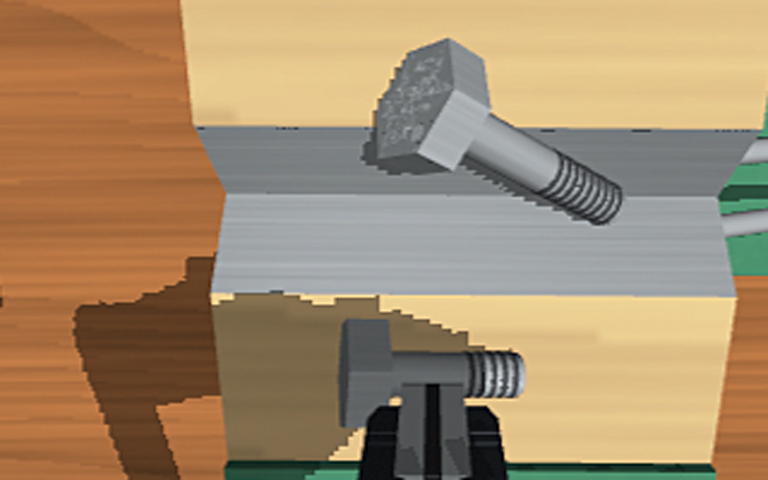

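```bash
python3 - <<'E'
from h import *
for n,p,z in [("top corner",(448,40),.24),("rightcorner",(488,100),.235),("under axis",(470,130),.225),("headtop c",(415,110),.235),("bottomleft",(380,165),.215),("tip",(610,205),.2),("edge30",(400,128),.217),("edge-30",(400,294),.217),("front30",(762,130),.217),("Sunder",(390,370),.235),("Stip",(520,375),.226),("Shead out",(345,425),.235),("Shead in",(345,320),.235)]:
    print(n,wray(uncrop(p,2.4,(100,100)),z))
E
```

```text
top corner [ 59.4 104.8 240. ]
rightcorner [ 41.9  92.3 235. ]
under axis [ 31.4  97.1 225. ]
headtop c [ 38.7 114.6 235. ]
bottomleft [ 17.9 127.3 215. ]
tip [  0.8  43.4 200. ]
edge30 [ 30.8 120.2 217. ]
edge-30 [-28.7 120.7 217. ]
front30 [ 31.   -0.9 217. ]
Sunder [-50.2 123.5 235. ]
Stip [-56.3  77.  226. ]
Shead out [-72.2 139.9 235. ]
Shead in [-31.5 138.5 235. ]
```

Emit:
{"api": "jog_arm", "payload": {
  "series": [0,0,20,0,0,0,0,0,45,0,0,0,0,0,70,0,0,0,0,0,90,0,0,0,1,10,103,0,0,0,1,30,107,0,0,0,1,50,107,0,0,0,1,70,107,0,0,0,1,85,107,0,0,0,1,90,107,0,0,0]
}}

```text
time: 9.23
eef_pos: [0.6595, 0.1513, 0.1957]
tcp_rot: [-1.205, 1.228, -1.212]
ft_force: [-0.3, 0.3, -0.7]
opening: -0.007
```

Emit:
{"api": "jog_arm", "payload": {
  "series": [0,0,-5,0,0,0,0,0,-11,0,0,0,0,0,-17,0,0,0,0,0,-22,0,0,0,0,0,-26,0,0,0,0,0,-30,0,0,0,0,0,-34,0,0,0,0,0,-38,0,0,0,0,0,-42,0,0,0,0,0,-45,0,0,0]
}}

```text
time: 10.07
eef_pos: [0.6138, 0.152, 0.1961]
tcp_rot: [-1.205, 1.228, -1.211]
ft_force: [-0.5, -0.0, -0.3]
opening: -0.003
```

```bash
python3 - <<'E'
from h import *
st();crop("side","s9",160,121,150,110,5)
E
```

```text
t 10.07 feeder [ 39.3 108.3 196.1] F [-0.5 -0.  -0.3] open -0.0 q [0.17 0.4  1.39 0.01 1.37 1.75]
[[-0.01, -0.01, 1.0], [-1.0, 0.01, -0.01], [-0.01, -1.0, -0.01]]
```

View pics/s9.png

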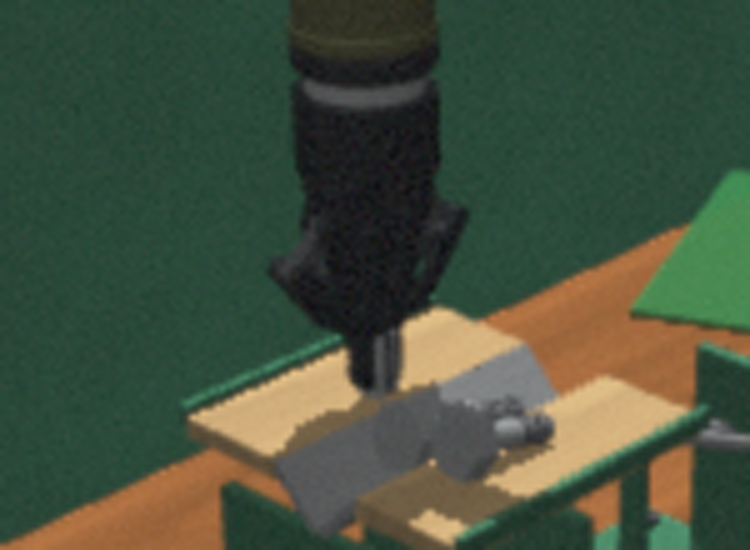

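Emit:
{"api": "jog_arm", "payload": {
  "series": [0,-15,3,0,0,0,0,-35,3,0,0,0,0,-55,3,0,0,0,-10,-65,-3,0,0,0,-20,-65,-10,0,0,0,-30,-65,-18,0,0,0,-40,-65,-26,0,0,0,-48,-65,-33,0,0,0,-53,-65,-38,0,0,0,-55,-65,-39,0,0,0]
}}

```text
time: 10.95
eef_pos: [0.5737, 0.2085, 0.261]
tcp_rot: [-1.208, 1.229, -1.209]
ft_force: [0.6, 0.0, 0.4]
opening: -0.003
```

```bash
python3 - <<'E'
from h import *
st();crop("side","s10",160,121,150,110,5);crop("wrist","w10",150,130,320,200,2.4)
print(goal([0,150,184],flip=1))
E
```

```text
t 10.95 feeder [ -2.  163.9 261. ] F [0.6 0.  0.4] open -0.0 q [0.27 0.33 1.33 0.01 1.49 1.86]
[[-0.01, -0.01, 1.0], [-1.0, 0.01, -0.01], [-0.01, -1.0, -0.01]]
(array([13.6, 77.3,  1.2]), array([ 0.01 ,  0.008, -0.005]))
```

View pics/s10.png

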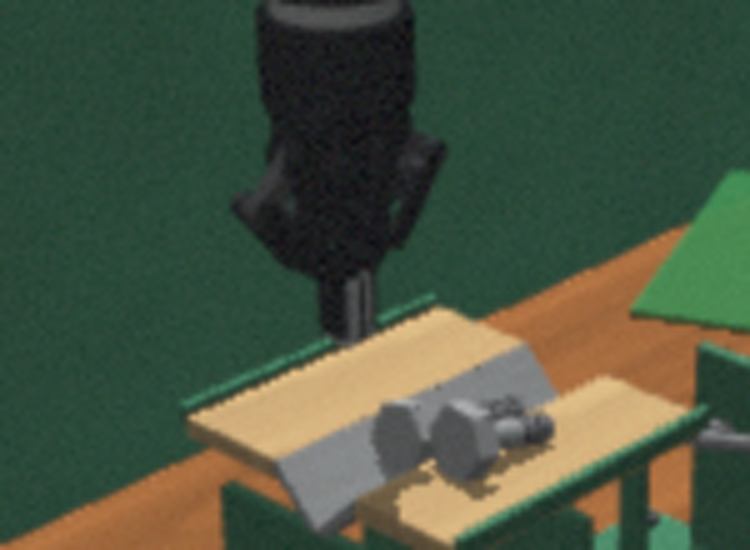

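View pics/w10.png

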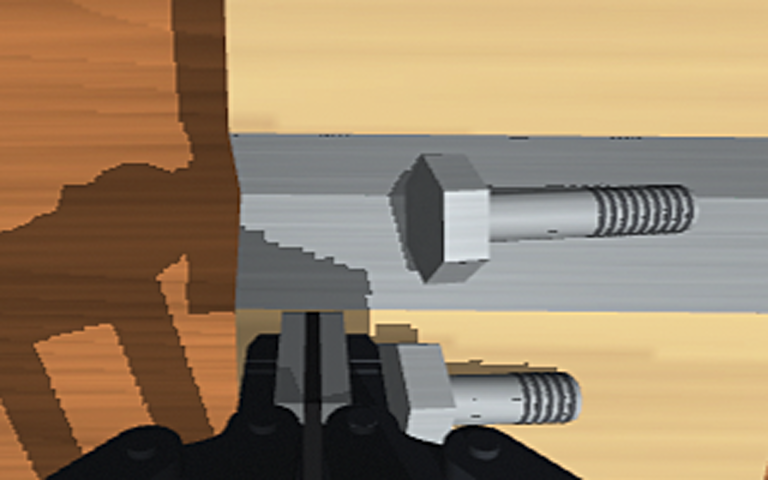

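Emit:
{"api": "jog_arm", "payload": {
  "series": [2,15,2,0,0,0,3,35,2,0,0,0,4,52,2,0,0,0,4,65,2,0,0,0,4,73,2,0,0,0,4,77,2,0,0,0,9,77,2,0,0,0,14,77,2,0,0,0,18,77,2,0,0,0,22,77,2,0,0,0]
}}

```text
time: 11.88
eef_pos: [0.5767, 0.1856, 0.1853]
tcp_rot: [-1.205, 1.227, -1.211]
ft_force: [-0.1, 0.3, -0.6]
opening: -0.001
```

```bash
python3 - <<'E'
from h import *
st();crop("side","s11",160,121,150,110,5);crop("wrist","w11",150,130,320,200,2.4)
E
```

```text
t 11.88 feeder [  1.6 141.1 185.3] F [-0.1  0.3 -0.6] open -0.0 q [0.24 0.37 1.46 0.01 1.32 1.82]
[[-0.01, -0.01, 1.0], [-1.0, 0.01, -0.01], [-0.01, -1.0, -0.01]]
```

View pics/s11.png

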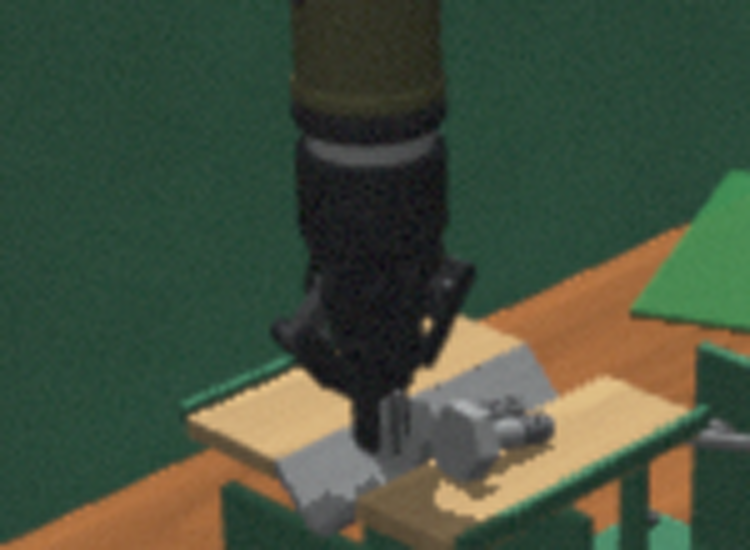

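View pics/w11.png

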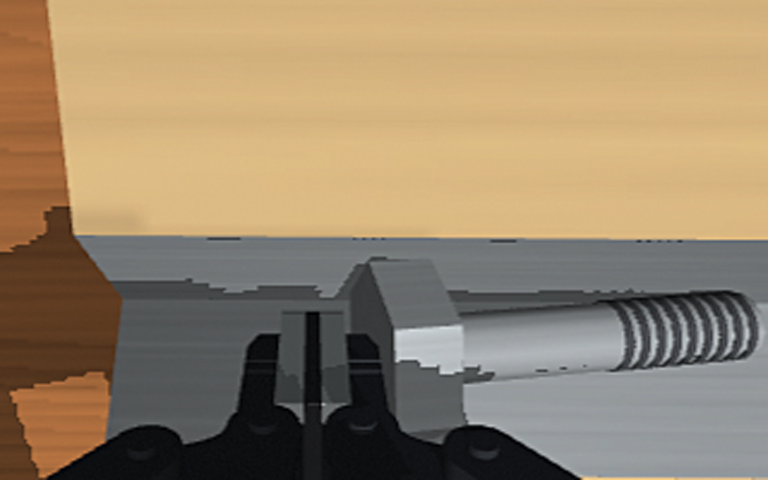

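Emit:
{"api": "jog_arm", "payload": {
  "series": [5,0,0,0,0,0,10,0,0,0,0,0,15,0,0,0,0,0,20,0,0,0,0,0,25,0,0,0,0,0,30,0,-1,0,0,0,35,0,-1,0,0,0,40,0,-1,0,0,0,45,0,-1,0,0,0,50,0,-1,0,0,0]
}}

```text
time: 12.82
eef_pos: [0.575, 0.1348, 0.1849]
tcp_rot: [-1.205, 1.228, -1.212]
ft_force: [-0.1, 1.2, 1.2]
opening: -0.002
```

```bash
python3 - <<'E'
from h import *
st();crop("side","s12",160,121,150,110,5);crop("wrist","w12",150,130,320,200,2.4)
E
```

```text
t 12.82 feeder [  0.8  90.3 184.9] F [-0.1  1.2  1.2] open -0.0 q [0.15 0.35 1.5  0.01 1.31 1.74]
[[-0.01, -0.01, 1.0], [-1.0, 0.01, -0.01], [-0.01, -1.0, -0.01]]
```

View pics/s12.png

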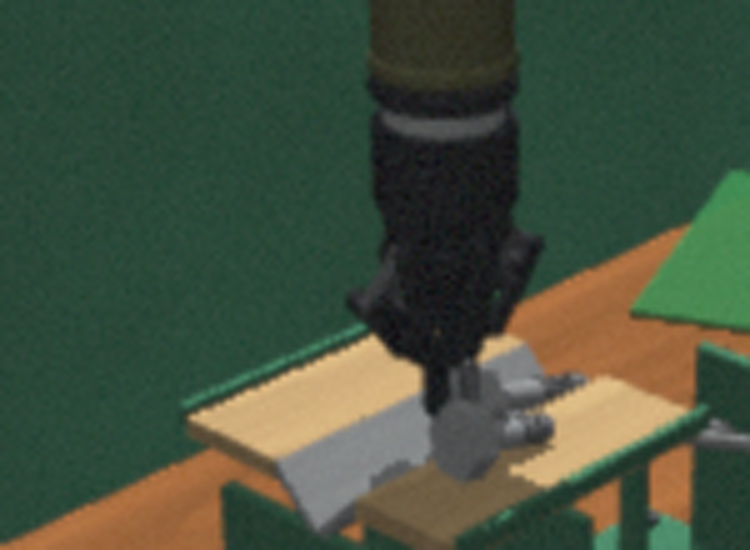

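View pics/w12.png

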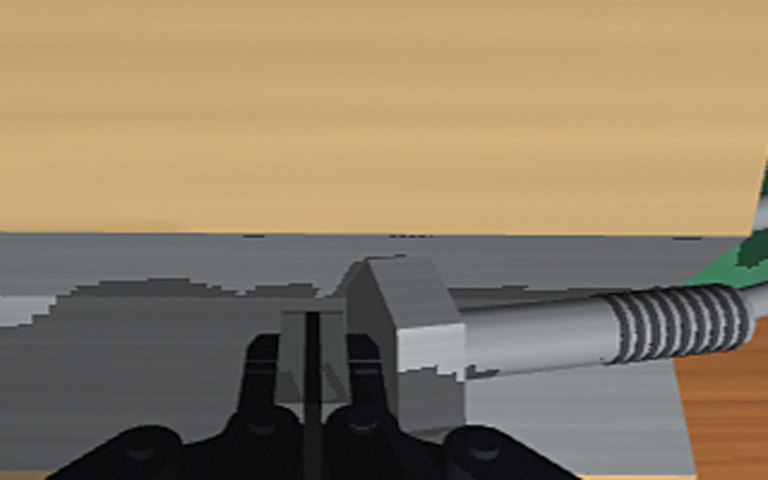

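Emit:
{"api": "jog_arm", "payload": {
  "series": [5,0,0,0,0,0,10,0,0,0,0,0,15,0,0,0,0,0,20,0,0,0,0,0,25,0,0,0,0,0,29,0,-1,0,0,0,33,0,-1,0,0,0,37,0,-1,0,0,0,41,0,-1,0,0,0,45,0,-1,0,0,0]
}}

```text
time: 13.75
eef_pos: [0.5728, 0.0886, 0.1845]
tcp_rot: [-1.206, 1.228, -1.213]
ft_force: [-0.9, 1.3, 1.5]
opening: 0.005
```

```bash
python3 - <<'E'
from h import *
st();crop("side","s13",180,121,150,110,5);crop("wrist","w13",150,130,320,200,2.4)
E
```

```text
t 13.75 feeder [ -0.3  44.1 184.5] F [-0.9  1.3  1.5] open 0.0 q [0.08 0.33 1.52 0.   1.3  1.66]
[[-0.01, -0.01, 1.0], [-1.0, 0.0, -0.01], [-0.0, -1.0, -0.01]]
```

View pics/s13.png

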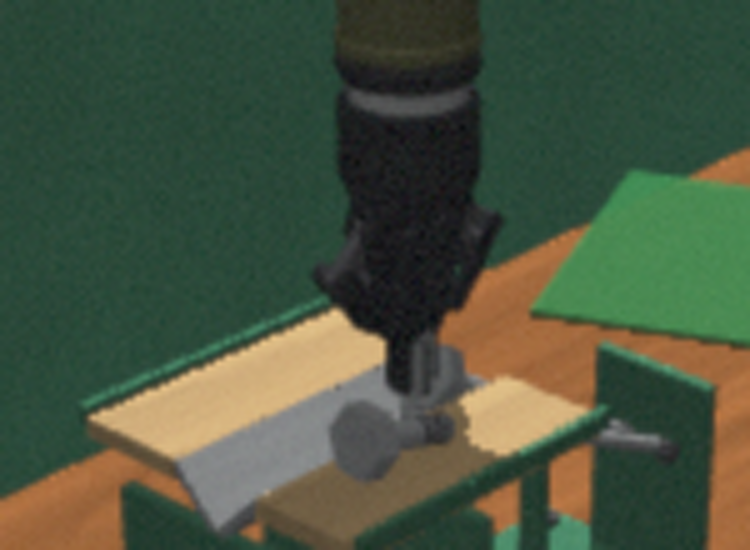

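View pics/w13.png

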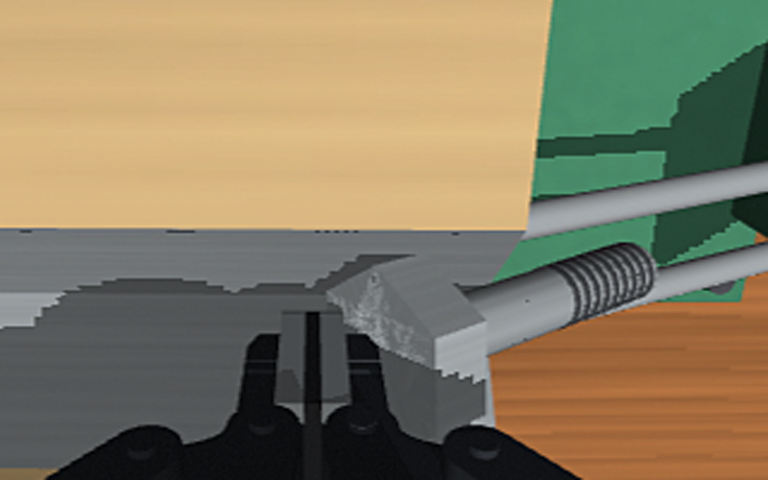

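Emit:
{"api": "jog_arm", "payload": {
  "series": [4,0,0,0,0,0,8,0,0,0,0,0,12,0,0,0,0,0,16,0,0,0,0,0,20,0,0,0,0,0,24,0,0,0,0,0,28,0,0,0,0,0,32,0,0,0,0,0,36,0,0,0,0,0,36,0,0,0,0,0]
}}

```text
time: 14.68
eef_pos: [0.5721, 0.0513, 0.1842]
tcp_rot: [-1.207, 1.229, -1.214]
ft_force: [0.0, -0.9, 0.1]
opening: 0.001
```

```bash
python3 - <<'E'
from h import *
st();crop("side","s14",180,121,150,110,5);crop("wrist","w14",150,130,320,200,2.4)
E
```

```text
t 14.68 feeder [ -0.3   6.7 184.2] F [ 0.  -0.9  0.1] open 0.0 q [0.01 0.33 1.53 0.   1.29 1.6 ]
[[-0.02, -0.01, 1.0], [-1.0, 0.0, -0.02], [-0.0, -1.0, -0.01]]
```

View pics/s14.png

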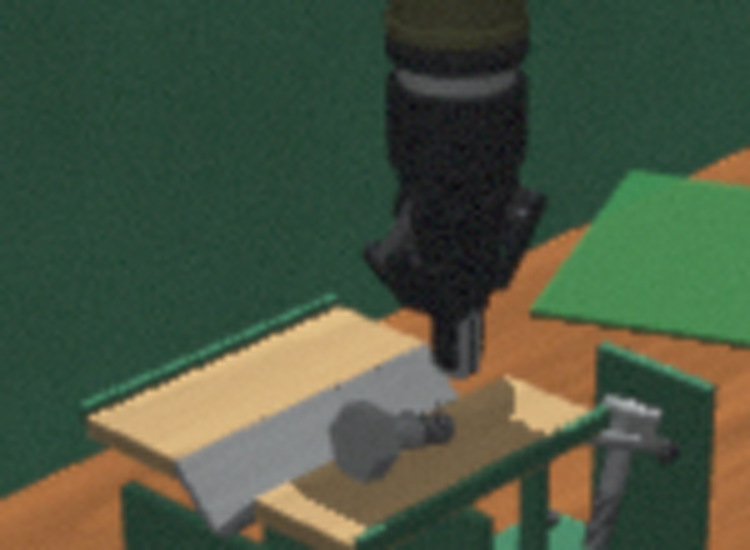

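View pics/w14.png

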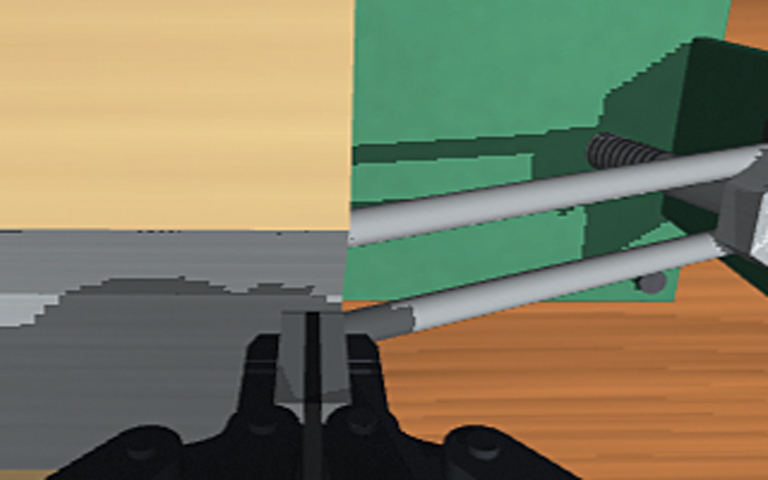

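The long bolt now hangs at the stop. Next is the short silver bolt on shelf_a, which I'll push at the head from its outer side.

Emit:
{"api": "jog_arm", "payload": {
  "series": [0,-30,0,0,0,0,0,-60,0,0,0,0,-10,-80,-8,0,0,0,-30,-80,-22,0,0,0,-50,-80,-36,0,0,0,-70,-80,-50,0,0,0,-90,-80,-64,0,0,0,-105,-80,-75,0,0,0,-117,-80,-83,0,0,0,-120,-80,-85,0,0,0]
}}

```text
time: 15.62
eef_pos: [0.4882, 0.1749, 0.2656]
tcp_rot: [-1.207, 1.228, -1.211]
ft_force: [0.3, 0.5, -0.1]
opening: 0.002
```

```bash
python3 - <<'E'
from h import *
st();crop("side","s15",180,121,150,110,5);crop("wrist","w15",100,80,320,240,2.4);crop("top","t15",170,130,170,120,4)
print(goal([-87,129,202],flip=1))
E
```

```text
t 15.62 feeder [-86.8 128.6 265.6] F [ 0.3  0.5 -0.1] open 0.0 q [0.26 0.19 1.51 0.01 1.45 1.84]
[[-0.01, -0.01, 1.0], [-1.0, 0.0, -0.01], [-0.0, -1.0, -0.01]]
(array([-2.2, 63.5, -1.6]), array([ 0.009,  0.006, -0.003]))
```

View pics/t15.png

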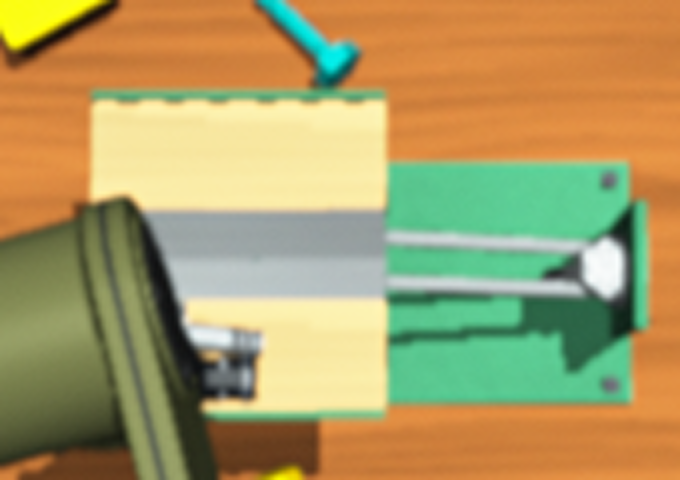

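View pics/w15.png

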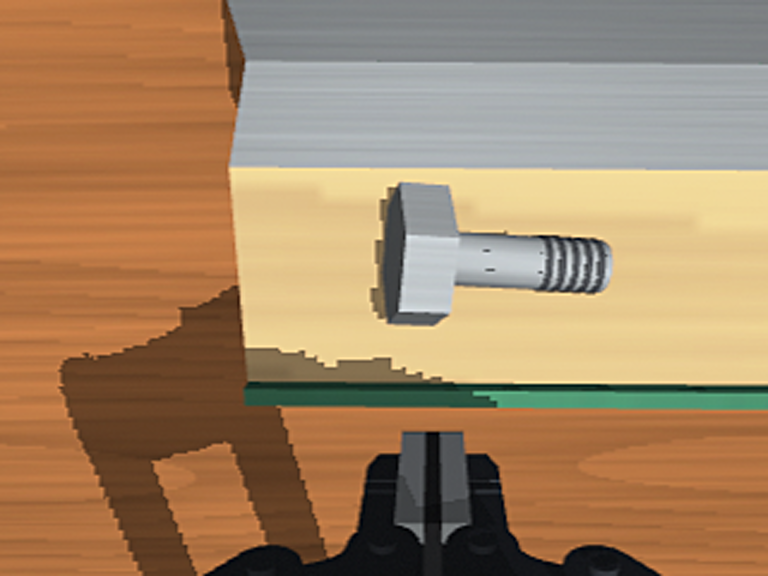

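Emit:
{"api": "jog_arm", "payload": {
  "series": [0,10,0,0,0,0,0,22,0,0,0,0,0,34,0,0,0,0,0,44,0,0,0,0,0,50,0,0,0,0,0,54,0,0,0,0,0,58,0,0,0,0,0,61,0,0,0,0,0,64,0,0,0,0,0,64,0,0,0,0]
}}

```text
time: 16.6
eef_pos: [0.4894, 0.1731, 0.2012]
tcp_rot: [-1.207, 1.228, -1.213]
ft_force: [0.3, 0.6, 0.6]
opening: -0.001
```

```bash
python3 - <<'E'
from h import *
st();crop("side","s16",160,121,150,110,5);crop("wrist","w16",100,80,320,240,2.4)
E
```

```text
t 16.6 feeder [-85.5 126.8 201.2] F [0.3 0.6 0.6] open -0.0 q [0.25 0.24 1.62 0.01 1.29 1.84]
[[-0.01, -0.01, 1.0], [-1.0, 0.0, -0.01], [-0.0, -1.0, -0.01]]
```

View pics/w16.png

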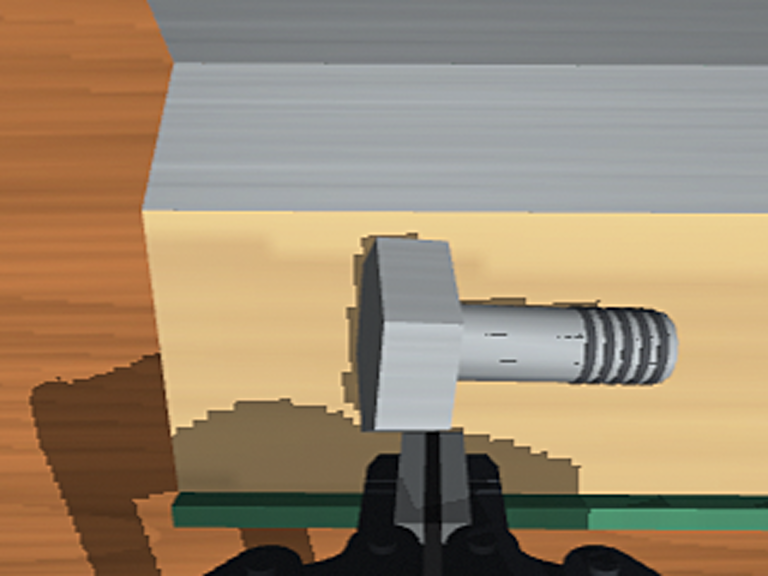

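View pics/s16.png

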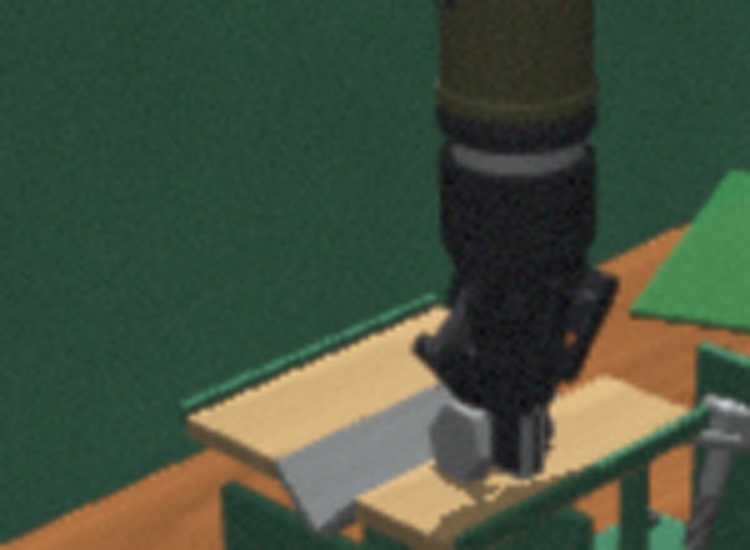

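Emit:
{"api": "jog_arm", "payload": {
  "series": [0,0,3,0,0,0,0,0,6,0,0,0,0,0,9,0,0,0,0,0,12,0,0,0,0,0,15,0,0,0,0,0,18,0,0,0,0,0,21,0,0,0,0,0,24,0,0,0,0,0,27,0,0,0,0,0,30,0,0,0]
}}

```text
time: 17.53
eef_pos: [0.5205, 0.1727, 0.2015]
tcp_rot: [-1.206, 1.227, -1.214]
ft_force: [0.0, 0.6, 0.4]
opening: 0.001
```

```bash
python3 - <<'E'
from h import *
st();crop("wrist","w17",100,80,320,240,2.4)
E
```

```text
t 17.53 feeder [-54.4 127.1 201.5] F [0.  0.6 0.4] open 0.0 q [0.24 0.28 1.56 0.   1.31 1.82]
[[-0.01, -0.01, 1.0], [-1.0, 0.0, -0.01], [-0.0, -1.0, -0.01]]
```

View pics/w17.png

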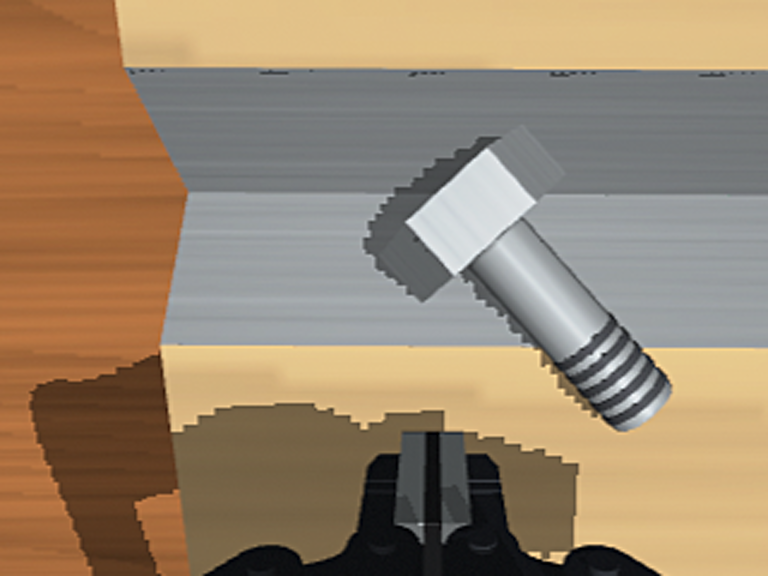

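```bash
python3 - <<'E'
from h import *
for n,p,z in [("tip",(640,400),.225),("tipout",(610,425),.222),("shank mid",(555,300),.22),("under",(497,237),.215)]:
    print(n,wray(uncrop(p,2.4,(100,80)),z))
E
```

```text
tip [-39.   80.4 225. ]
tipout [-46.9  85.7 222. ]
shank mid [-17.3 100.  220. ]
under [ -4.4 112.8 215. ]
```

Emit:
{"api": "jog_arm", "payload": {
  "series": [0,0,-6,0,0,0,0,0,-12,0,0,0,5,0,-16,0,0,0,17,0,-17,0,0,0,31,0,-17,0,0,0,42,0,-17,0,0,0,45,0,-17,0,0,0,45,0,-13,0,0,0,45,0,-9,0,0,0,45,0,-5,0,0,0]
}}

```text
time: 18.42
eef_pos: [0.5162, 0.128, 0.2015]
tcp_rot: [-1.204, 1.226, -1.215]
ft_force: [0.5, -1.0, -0.1]
opening: -0.002
```

Emit:
{"api": "jog_arm", "payload": {
  "series": [0,0,3,0,0,0,0,0,6,0,0,0,0,0,9,0,0,0,0,0,12,0,0,0,0,0,15,0,0,0,0,0,18,0,0,0,0,0,21,0,0,0,0,0,24,0,0,0,0,0,27,0,0,0,0,0,29,0,0,0]
}}

```text
time: 19.25
eef_pos: [0.5457, 0.1275, 0.2014]
tcp_rot: [-1.204, 1.226, -1.215]
ft_force: [0.7, -0.5, 0.7]
opening: -0.004
```

```bash
python3 - <<'E'
from h import *
st();crop("wrist","w18",60,60,330,250,2.4)
E
```

```text
t 19.25 feeder [-28.3  82.4 201.4] F [ 0.7 -0.5  0.7] open -0.0 q [0.15 0.29 1.54 0.   1.32 1.74]
[[-0.01, -0.01, 1.0], [-1.0, 0.0, -0.01], [-0.0, -1.0, -0.01]]
```

View pics/w18.png

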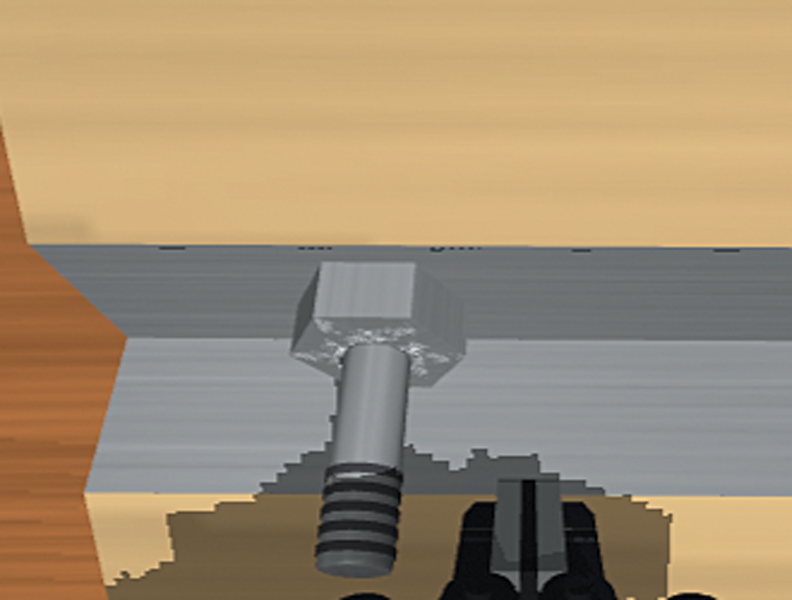

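```bash
python3 - <<'E'
from h import *
for n,p,z in [("tip",(358,545),.226),("tipR",(397,560),.225),("tipL",(317,560),.225),("under",(376,350),.215),("headL",(292,350),.205),("headR",(466,350),.205),("headtop",(368,265),.22)]:
    print(n,wray(uncrop(p,2.4,(60,60)),z))
E
```

```text
tip [-38.3 121.9 226. ]
tipR [-43.  113.2 225. ]
tipL [-43.1 132.2 225. ]
under [  6.1 117.  215. ]
headL [  2.7 139.7 205. ]
headR [  3.   97.4 205. ]
headtop [ 26.6 116.4 220. ]
```

Emit:
{"api": "jog_arm", "payload": {
  "series": [0,-25,0,0,0,0,0,-45,0,0,0,0,-20,-45,-4,0,0,0,-40,-45,-7,0,0,0,-60,-45,-9,0,0,0,-71,-45,-9,0,0,0,-71,-45,-9,0,0,0,-71,-30,-9,0,0,0,-71,-10,-9,0,0,0,-71,3,-9,0,0,0]
}}

```text
time: 20.13
eef_pos: [0.5376, 0.1976, 0.1974]
tcp_rot: [-1.206, 1.226, -1.215]
ft_force: [-0.1, -0.6, -0.6]
opening: 0.0
```

```bash
python3 - <<'E'
from h import *
st();crop("wrist","w19",150,100,330,230,2.4)
E
```

```text
t 20.13 feeder [-37.8 152.4 197.4] F [-0.1 -0.6 -0.6] open 0.0 q [0.28 0.31 1.52 0.   1.32 1.86]
[[-0.01, -0.01, 1.0], [-1.0, 0.0, -0.01], [-0.0, -1.0, -0.01]]
```

View pics/w19.png

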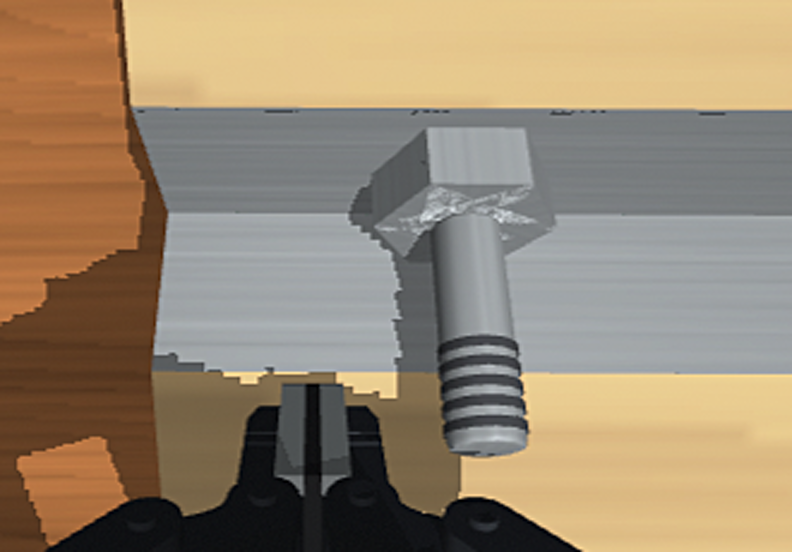

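Emit:
{"api": "jog_arm", "payload": {
  "series": [6,0,0,0,0,0,12,0,0,0,0,0,17,0,0,0,0,0,21,0,0,0,0,0,25,0,0,0,0,0,29,0,0,0,0,0,33,0,0,0,0,0,37,0,1,0,0,0,41,0,2,0,0,0,45,0,4,0,0,0]
}}

```text
time: 21.02
eef_pos: [0.5389, 0.1515, 0.1946]
tcp_rot: [-1.211, 1.229, -1.214]
ft_force: [-0.9, -0.4, -0.8]
opening: -0.0
```

```bash
python3 - <<'E'
from h import *
st();crop("wrist","w20",150,100,330,230,2.4)
E
```

```text
t 21.02 feeder [-35.5 106.2 194.6] F [-0.9 -0.4 -0.8] open -0.0 q [0.2  0.3  1.54 0.   1.31 1.78]
[[-0.01, -0.01, 1.0], [-1.0, 0.0, -0.01], [-0.0, -1.0, -0.01]]
```

View pics/w20.png

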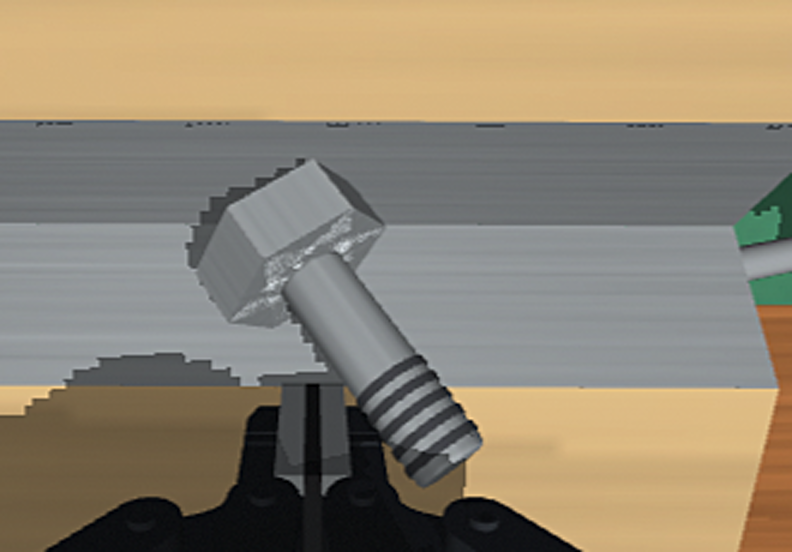

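Emit:
{"api": "jog_arm", "payload": {
  "series": [4,0,0,0,0,0,8,-1,1,0,0,0,12,-2,2,0,0,0,16,-3,4,0,0,0,20,-4,6,0,0,0,24,-4,8,0,0,0,27,-4,11,0,0,0,29,-4,14,0,0,0,31,-4,17,0,0,0,32,-4,20,0,0,0]
}}

```text
time: 21.9
eef_pos: [0.5596, 0.1182, 0.1983]
tcp_rot: [-1.21, 1.229, -1.215]
ft_force: [-0.8, 0.5, 0.2]
opening: -0.001
```

```bash
python3 - <<'E'
from h import *
st();crop("wrist","w21",110,100,330,230,2.4)
E
```

```text
t 21.9 feeder [-14.2  73.3 198.3] F [-0.8  0.5  0.2] open -0.0 q [0.13 0.31 1.51 0.   1.33 1.72]
[[-0.02, -0.01, 1.0], [-1.0, -0.0, -0.02], [0.0, -1.0, -0.01]]
```

View pics/w21.png

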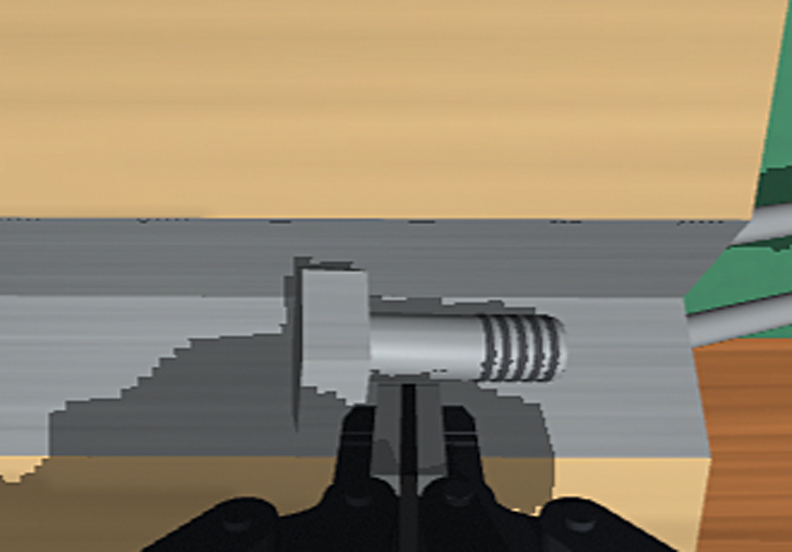

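```bash
python3 - <<'E'
from h import *
for p,z in [((298,350),.212),((370,330),.212),((562,350),.2)]: print(wray(uncrop(p,2.4,(110,100)),z))
E
```

```text
[ -3.3  99.4 212. ]
[  2.   82.1 212. ]
[ -8.8  33.5 200. ]
```

Emit:
{"api": "jog_arm", "payload": {
  "series": [0,-20,-3,0,0,0,0,-45,-3,0,0,0,-10,-55,0,0,0,0,-25,-55,5,0,0,0,-40,-55,10,0,0,0,-52,-55,14,0,0,0,-60,-55,14,0,0,0,-60,-35,14,0,0,0,-60,-10,14,0,0,0,-60,13,14,0,0,0]
}}

```text
time: 22.78
eef_pos: [0.5745, 0.1789, 0.1832]
tcp_rot: [-1.212, 1.228, -1.214]
ft_force: [0.3, -0.1, -0.9]
opening: 0.003
```

```bash
python3 - <<'E'
from h import *
st();crop("wrist","w22",150,100,330,230,2.4)
E
```

```text
t 22.78 feeder [ -0.5 134.4 183.2] F [ 0.3 -0.1 -0.9] open 0.0 q [0.23 0.37 1.47 0.   1.32 1.81]
[[-0.01, -0.01, 1.0], [-1.0, -0.0, -0.01], [0.0, -1.0, -0.01]]
```

View pics/w22.png

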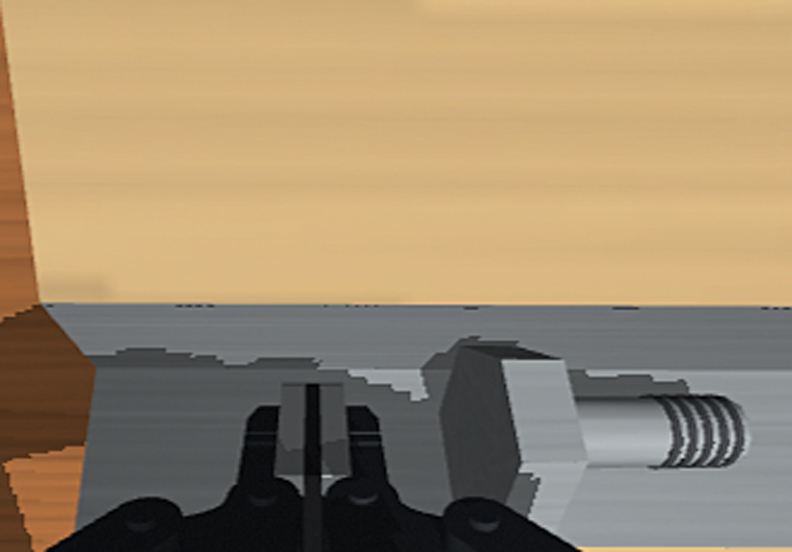

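Emit:
{"api": "jog_arm", "payload": {
  "series": [6,0,0,0,0,0,12,0,0,0,0,0,18,0,0,0,0,0,23,0,0,0,0,0,28,0,0,0,0,0,33,0,0,0,0,0,38,0,0,0,0,0,43,0,0,0,0,0,48,0,0,0,0,0,53,0,0,0,0,0]
}}

```text
time: 23.67
eef_pos: [0.5708, 0.1248, 0.1788]
tcp_rot: [-1.218, 1.233, -1.212]
ft_force: [1.5, 2.6, 2.7]
opening: 0.005
```

Emit:
{"api": "jog_arm", "payload": {
  "series": [4,0,0,0,0,0,8,0,0,0,0,0,12,0,0,0,0,0,16,0,0,0,0,0,20,0,0,0,0,0,24,0,0,0,0,0,28,0,0,0,0,0,32,0,0,0,0,0,36,0,0,0,0,0,38,0,0,0,0,0]
}}

```text
time: 24.5
eef_pos: [0.5705, 0.0865, 0.1794]
tcp_rot: [-1.217, 1.233, -1.212]
ft_force: [-0.4, 2.8, 6.3]
opening: -0.006
```

```bash
python3 - <<'E'
from h import *
st();crop("wrist","w23",150,100,330,230,2.4);crop("side","s23",180,121,150,110,5)
E
```

```text
t 24.5 feeder [ -2.6  41.9 179.4] F [-0.4  2.8  6.3] open -0.01 q [ 0.08  0.34  1.52 -0.    1.3   1.66]
[[-0.01, -0.02, 1.0], [-1.0, -0.0, -0.01], [0.0, -1.0, -0.02]]
```

View pics/w23.png

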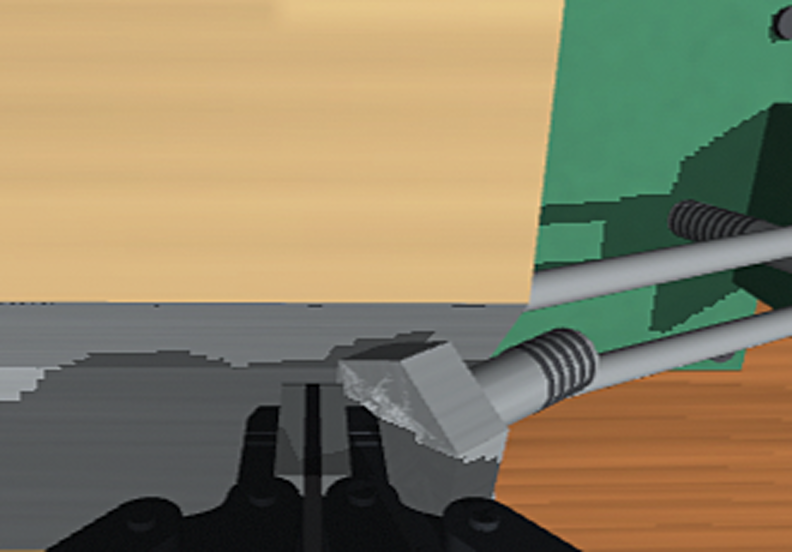

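View pics/s23.png

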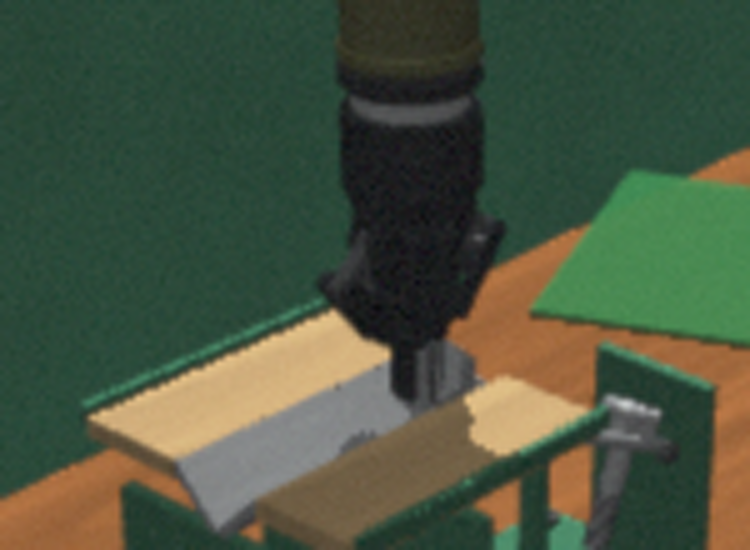

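Emit:
{"api": "jog_arm", "payload": {
  "series": [3,-2,1,0,0,0,6,-4,2,0,0,0,10,-5,2,0,0,0,14,-5,2,0,0,0,18,-5,2,0,0,0,22,-5,2,0,0,0,26,-5,2,0,0,0,30,-5,2,0,0,0,33,-5,2,0,0,0,33,-5,2,0,0,0]
}}

```text
time: 25.43
eef_pos: [0.5723, 0.0512, 0.1851]
tcp_rot: [-1.219, 1.231, -1.215]
ft_force: [-0.6, -1.8, 5.0]
opening: 0.0
```

```bash
python3 - <<'E'
from h import *
st();crop("wrist","w24",150,100,330,230,2.4);crop("side","s24",180,121,150,110,5)
E
```

```text
t 25.43 feeder [-1.000e-01  6.700e+00  1.851e+02] F [-0.6 -1.8  5. ] open 0.0 q [ 0.02  0.33  1.52 -0.    1.31  1.61]
[[-0.02, -0.02, 1.0], [-1.0, -0.0, -0.02], [0.0, -1.0, -0.02]]
```

View pics/w24.png

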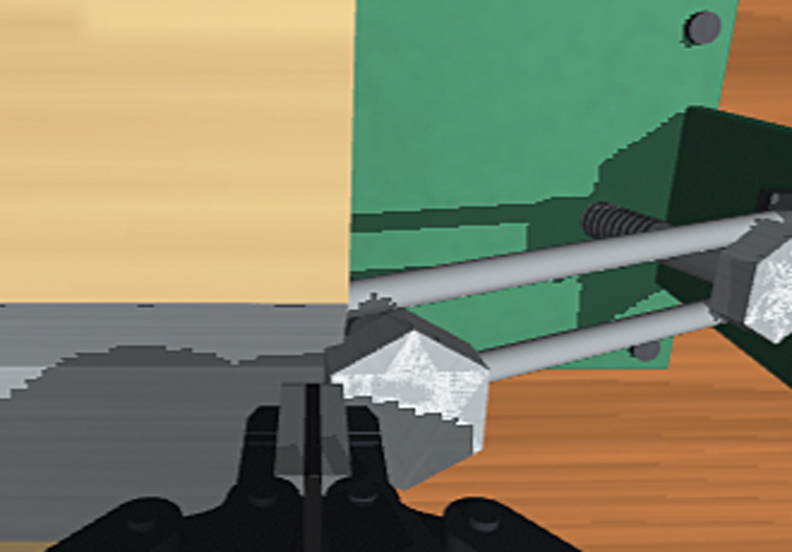

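View pics/s24.png

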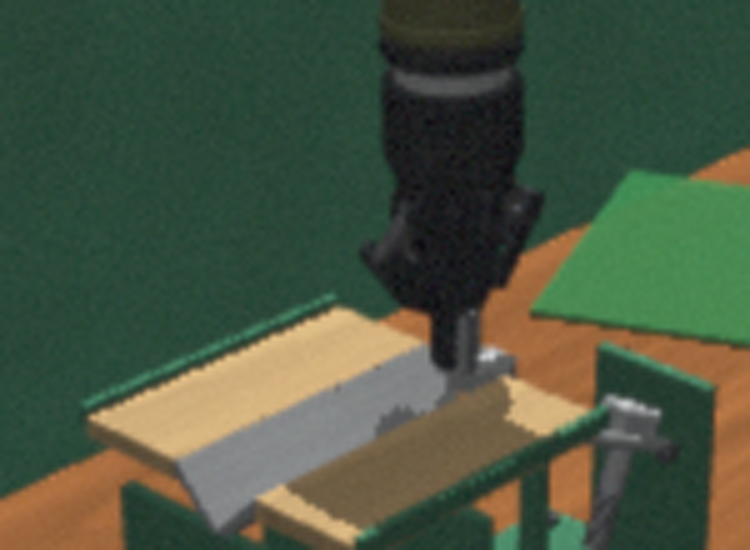

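Emit:
{"api": "jog_arm", "payload": {
  "series": [-1,-2,0,0,0,0,-3,-4,0,0,0,0,-5,-6,0,0,0,0,-5,-6,0,0,0,0,-5,-6,0,0,0,0,-5,-6,0,0,0,0,-5,-6,0,0,0,0,-5,-6,0,0,0,0,-5,-6,0,0,0,0,-5,-6,0,0,0,0]
}}

```text
time: 26.37
eef_pos: [0.5725, 0.0569, 0.1908]
tcp_rot: [-1.218, 1.232, -1.215]
ft_force: [-0.0, -1.1, -0.3]
opening: 0.004
```

```bash
python3 - <<'E'
from h import *
st();crop("wrist","w25",150,100,330,230,2.4);crop("side","s25",180,121,150,110,5)
E
```

```text
t 26.37 feeder [ -0.   12.3 190.8] F [-0.  -1.1 -0.3] open 0.0 q [ 0.03  0.33  1.51 -0.    1.32  1.61]
[[-0.02, -0.02, 1.0], [-1.0, -0.0, -0.02], [0.0, -1.0, -0.02]]
```

View pics/w25.png

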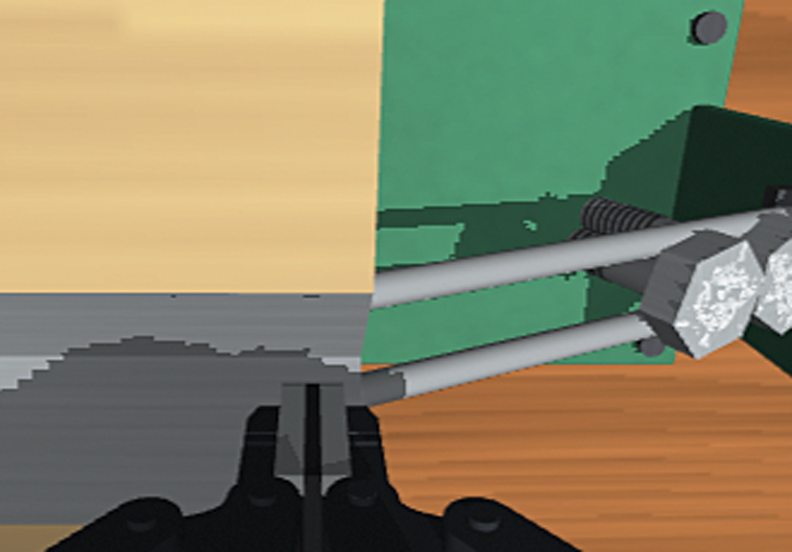

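View pics/s25.png

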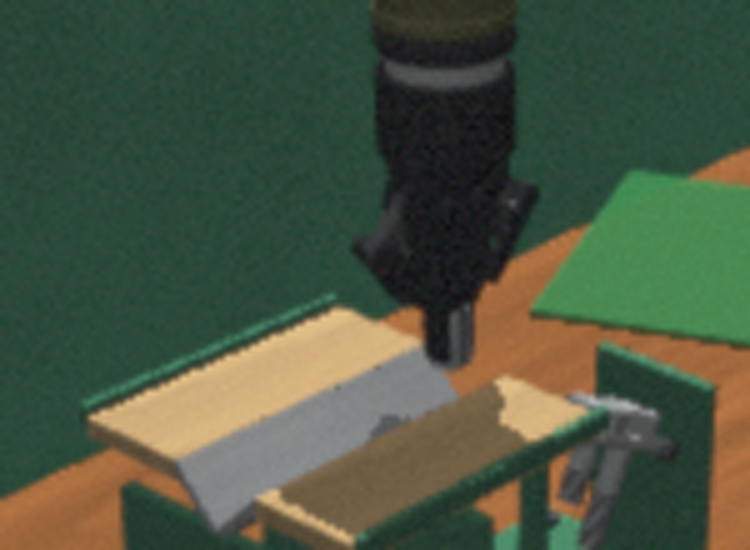

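Emit:
{"api": "jog_arm", "payload": {
  "series": [-2,-15,0,0,0,0,-6,-35,0,0,0,0,-10,-60,0,0,0,0,-20,-80,0,0,0,0,-35,-90,-10,0,0,0,-50,-95,-25,0,0,0,-65,-100,-40,0,0,0,-75,-100,-50,0,0,0,-80,-100,-55,0,0,0,-80,-100,-55,0,0,0]
}}

```text
time: 27.3
eef_pos: [0.5194, 0.1389, 0.2914]
tcp_rot: [-1.219, 1.231, -1.213]
ft_force: [-0.1, -0.4, -0.4]
opening: -0.002
```

```bash
python3 - <<'E'
from h import *
st();crop("top","t26",170,130,170,120,4);crop("side","s26",240,160,100,90,6);crop("top","t26f",0,0,560,420,1)
E
```

```text
t 27.3 feeder [-54.8  93.2 291.4] F [-0.1 -0.4 -0.4] open -0.0 q [ 0.18  0.21  1.42 -0.    1.53  1.77]
[[-0.01, -0.02, 1.0], [-1.0, -0.0, -0.01], [0.0, -1.0, -0.02]]
```

View pics/t26.png

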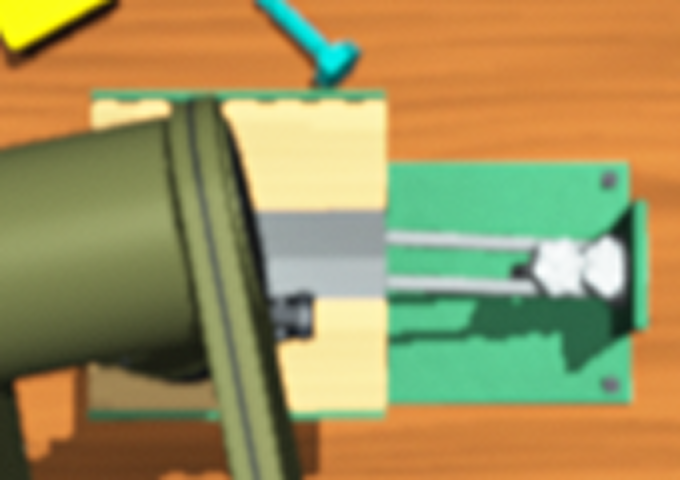

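View pics/s26.png

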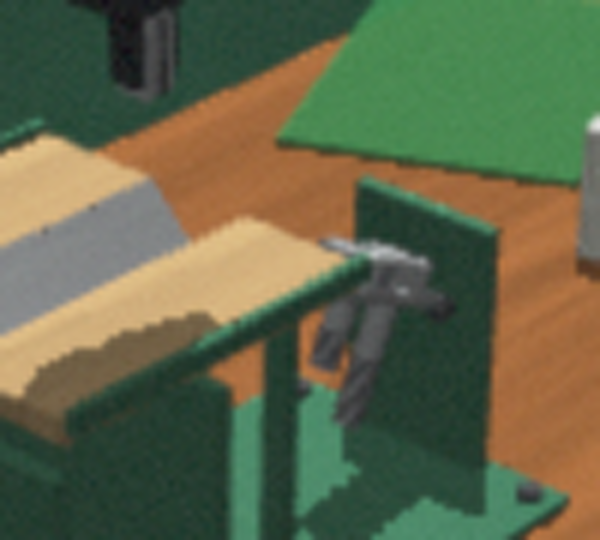

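View pics/t26f.png

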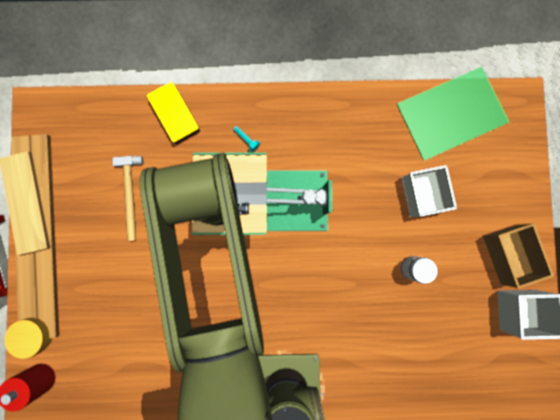

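```bash
python3 - <<'E'
from h import *
for n,p,z in [("L",(603,266),.128),("S",(557,267),.142)]: print(n,np.round(w2f(ray(uncrop(p,4,(170,130)),z))*1000,1))
print(proj(f2w(np.array([[0,-.148,.115],[0,-.148-.034,.042],[0,-.114,.131],[0,-.135,.085]])),"side"), uncrop([(400,265),(350,410),(375,250),(323,357)],6,(240,160)))
E
```

```text
L [   0.6 -150.4  128. ]
S [  -1.4 -116.9  142. ]
[[304.8115497  206.5078641 ]
 [310.75359334 223.05402911]
 [297.8582981  205.67503935]
 [301.79236584 216.50353045]] [[306.25       203.75      ]
 [297.91666667 227.91666667]
 [302.08333333 201.25      ]
 [293.41666667 219.08333333]]
```

```bash
python3 -c "
from bench import bot
print(bot.sign_off())"
```

```text
the job is handed in; nothing more can be done
None
```

Both bolts went through the feeder by sliding only, the long one first, and the job is handed in at about 27.5 s of the 64 s allowed. I swept each bolt off its shelf with the closed fingers and pushed it shank first down the trough, and both tipped into the slot.

- **Final position:** in the last top view, the long bolt's head is at x ≈ 1, y ≈ -150 mm, against the stop. The short one's head is at x ≈ -1, y ≈ -117 mm, right behind it. The last side view shows both shanks down in the slot, and I saw no movement after they came to rest.
- **Bystanders and look-alikes:** the bin, tin, hammer and turquoise look-alike appear unmoved in the last full top view. The arm blocks the view of the yellow look-alike there, so I last saw it earlier in the run.
- **Robot:** it is clear of the feeder, and the force readings are near zero.

**What did not go to plan:**
- **Fingertip position:** the side camera put the fingertips about 24 mm behind the reported TCP, so I lowered the arm by picture and force rather than by that number.
- **Bolts turning:** both bolts turned while being swept. The short one ended up lying across the trough, and I swung it straight before pushing on.
- **Mouth of the chute:** the finger touched the short bolt's head there until I raised it a little, with a vertical force of about 6 N at most.

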